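# Put the weighted dip probes away in the bench drawer

## Task

Pull the drawer fully open, put every dip probe that lies on the bench away in it, and then slide the drawer fully shut. Pick each probe up by its balance point so that it carries level, and lay it down gently flat on the drawer floor, lengthwise with its heavy head towards the drawer's front, side by side and none on top of another. Do not move the glassware and bottles standing about.

Things in the scene. Friction and masses are not known exactly. Their poses are not given: they have to be found in the camera images.
- probe1_bal (a point): Dip probe, 190 mm long: heavy steel head 40 x 40 x 40 mm long (brass disc on its outer face), straight square aluminium shaft 16 x 16 mm, light white plastic cap 40 x 40 x 20 mm at the other end, all on one axis. Lying, the axis is 20 mm up. The point is the balance point, on the axis 60 mm from the head's outer face. x points along the axis to the head, z up as it first lies. May be absent.
- probe2_bal (a point): Dip probe, 190 mm long: heavy steel head 40 x 40 x 40 mm long (brass disc on its outer face), straight square aluminium shaft 16 x 16 mm, light white plastic cap 40 x 40 x 20 mm at the other end, all on one axis. Lying, the axis is 20 mm up. The point is the balance point, on the axis 60 mm from the head's outer face. x points along the axis to the head, z up as it first lies. May be absent.
- probe3_bal (a point): Dip probe, 190 mm long: heavy steel head 40 x 40 x 24 mm long (brass disc on its outer face), straight square aluminium shaft 16 x 16 mm, light white plastic cap 40 x 40 x 20 mm at the other end, all on one axis. Lying, the axis is 20 mm up. The point is the balance point, on the axis 71.5 mm from the head's outer face. x points along the axis to the head, z up as it first lies. May be absent.
- probe4_bal (a point): Dip probe, 190 mm long: heavy steel head 40 x 40 x 24 mm long (brass disc on its outer face), straight square aluminium shaft 16 x 16 mm, light white plastic cap 40 x 40 x 20 mm at the other end, all on one axis. Lying, the axis is 20 mm up. The point is the balance point, on the axis 71.5 mm from the head's outer face. x points along the axis to the head, z up as it first lies. May be absent.
- drawer (a joint): Drawer of the low white unit on the bench (330 mm wide, 270 deep, 85 high): how far it is pulled out towards the robot, 0 shut to 0.225 m fully open (stop). About 1.5 N of friction; it stays where it is left.
- tray (a point): Point on the drawer's inner floor (15 mm above the bench), at the foot of the front wall's inner face, midway across; moves with it. x points from the drawer's front into the unit (it opens towards -x), y along its width, z up. Inside 215 mm long, 300 wide; grey walls 5 mm thick, 45 high. Before the front wall a blue panel 12 mm thick, 330 wide, top 64 mm above the floor.
- handle (a point): Middle of the drawer's handle: a level round steel bar 11 mm thick, 120 mm long, along the tray's y, joined to the panel near both ends. Its axis is 35 mm in front of the panel's outer face and 55 mm above the bench; open to above. x as for the tray.
- specimen_jar: Small clear jar with white lid, 36 mm across, 45 mm tall, among the probes; origin under its centre. Bystander.
- beaker: Glass beaker 72 mm across, 100 mm tall; origin under its centre. Bystander.
- amber_bottle: Brown glass reagent bottle 84 mm across, 170 mm tall; origin under its centre. Bystander.
- wash_bottle: White plastic wash bottle with red cap, 68 mm across, 160 mm tall; origin under its centre. Bystander.
Not all that is in view belongs to the job. Leave any blue or orange look-alike of the part that bears probe3_bal alone.

How it is judged:
By the outcome, as a careful person would: the job done as asked, in the order asked, and still so for the second after the job is handed in, with the robot touching nothing.
Of probe1, probe2, probe3, probe4 only 3 to 4 are there at a start; the rules pass over those that are not, and their reading is None.
At some moment in a run one of probe1, probe2, probe3, probe4 may be knocked a few centimetres aside while the robot is not near it.
It also fails if it takes over 210 s, if anything falls off the work surface, if the arm or the gripper's body presses on something with over 40 N, if the wrist force passes 120 N, or if a joint passes its speed limit or range.

## Robot

A 6-joint arm with a two-finger parallel gripper is mounted at the origin on the work surface. World frame = base frame: x ahead of the robot, y to its left, z up, the work surface at z = 0. Lengths are in m, angles in rad, forces in N, time in s.
With the tool pointing down it reaches from about 0.275 to 1 m from the base axis. Payload 8.4 kg.
Tool frame: the origin (TCP) lies on the centre line of the jaws, within the pads' length; the fingertips stand arm.tip_reach ahead of it and the grasp point (between the pads) lies 8 mm behind it (arm.tip_reach is the distance from the TCP to the fingertips, in m); z points along the fingers, y is the direction in which the jaws open and shut (so a half turn about z gives the same grasp; the last joint's range is limited). The gripper opens to 85 mm and grips with 20 to 120 N. Pads are 22 mm wide; open, the fingers measure 114 mm over their backs; the gripper's body (76 mm by 85 mm) begins 54 mm behind the grasp point. The pads swing forward as they close: fully open they stand 13 mm farther back than shut.
Start: joints at [1.264, 0.353, 1.633, -0, 1.155, -0.002], TCP at [0.188, 0.596, 0.242] pointing down, gripper open.
Joint ranges: [-2.63, 2.63], [-0.92, 2.1], [0.06, 2.66], [-1.3, 4.44], [0, 2.69], [-3.02, 3.02]. Speed limits (rad/s): [2.22, 2.22, 2.79, 3.14, 3.14, 3.14].

## Interface

Orientations are given as a 3x3 rotation matrix whose columns are the frame's x, y, z axes.
In Python, from station import arm gives the robot as it stands.
- The arm moves only by the tool jog_arm, never from a script. Its argument "increments" is a list of rows, each a list of 7 numbers: the closure, from 0 (fully open) to 1 (shut), then the shift along the tool's x, y, z in cm, then the turn, a rotation vector about the tool's x, y, z in rad. In form: [[hand, x, y, z, rx, ry, rz], ...]. A call has 1 to 5 rows; each row is the pose to reach, as a shift and turn from the pose commanded when the call began, along the tool's axes at that moment; what a row does not reach only later rows make up. A row lasts 1/10 s, in which the tool goes at most 50 mm and 8.59 degrees, less where a joint would pass 70% of its speed; a pose out of reach is approached as far as the arm can. A call with a gripper value outside its range is refused whole. The fingers move at their own pace and stop on an object; the grip force is fixed at half the most. Time passes only in rows, so rows that repeat a pose let the fingers close. It gives the time, the measured TCP pose, the force and the opening at its end, in the units of the state.
- arm.get_state(): the state, without advancing time (a new reading comes with each control period).
- arm.capture(name): name is "scene" or "side" or "wrist"; returns a dict with "color" (480x640x3 uint8, blue, green, red), "fx", "fy", "cx", "cy" (pixels), "R" (3x3) and "t" (3): a world point X has camera coordinates R X + t. Camera axes: x right, y down, z forward; pixel columns grow to the right and rows downward; lengths in m; the calibration is good to about 2 mm. A picture is of the moment at which its call begins. There is no depth.
- arm.sign_off(): hands the job in, once; it reports no verdict.
Trained networks look in a picture, given as the dict that the camera call returned (one of the last four; its "shot" number tells which), for a name from the list of things; names that differ only in an ending like _2 or _b are one class to them, and where a whole thing is asked for, a point or a joint stands for the part that bears it (a point fixed in the world has none). Each returns a list of dicts, best first, with "p" (0 to 1); they miss things now and then, are a little off and sometimes report something else, mostly with a low value. They report only what shows in the picture. A call takes as long as a camera call. They do not tell look-alikes from the thing itself.
- arm.masks_of(picture, thing): "region" (480x640 bool, what is visible of it) and "box" ([left, top, right, bottom] in pixels, round what is visible of it).
The state is a dict: "time": time; "joint_positions": joint angles; "dq": joint speeds; "effort": joint torques, N m; "tcp_pos": TCP position; "ee_rot": TCP orientation; "wrist_force": force on the tool from outside, world axes, zero at the start; "torque": the same for the moment, N m; "finger_gap": opening from 0.0 (shut) to 1.0 (fully open).
Only numpy, scipy, OpenCV 4.12 (cv2) and the standard library are available. Lean on these libraries where they do the work, as an engineer would, in place of code of your own. Each camera call takes 0.05 s, during which the arm holds its last target.

## Working session

There is one attempt and no reset: what is moved stays moved. The work goes in short steps, Python scripts to look and compute and a tool call to move; the robot and the scene stay as the last step left them, time stands still between calls to the robot, and variables do not carry over. Pictures are saved under pics/ and viewed, and the job is handed in when it is done.

Besides the shell and the picture viewer there is one more tool, called after "Call:" as name([rows], argument=value, ...), one row to a line, values as JSON. jog_arm: Moves the arm, as the interface text tells. Its arguments: {"type":"object","properties":{"increments":{"type":"array","items":{"type":"array","items":{"type":"number"}}}},"required":["increments"]}

```bash
ls; mkdir -p pics
cat > h.py <<'E'
from station import arm
import numpy as np, cv2
np.set_printoptions(precision=4,suppress=True)
def snap(n,f):
    p=arm.capture(n); cv2.imwrite('pics/'+f,p['color']); return p
def ray(p,u,v,z):
    R=np.array(p['R']);t=np.array(p['t'])
    c=-R.T@t; d=R.T@np.array([(u-p['cx'])/p['fx'],(v-p['cy'])/p['fy'],1.])
    return c+d*(z-c[2])/d[2]
def proj(p,X):
    c=np.array(p['R'])@np.array(X)+np.array(p['t'])
    return p['fx']*c[0]/c[2]+p['cx'],p['fy']*c[1]/c[2]+p['cy']
E
python3 - <<'E'
from h import *
for n in ['scene','side','wrist']:
    p=snap(n,n+'0.png'); print(n,p['fx'],p['cx'],p['cy'],-np.array(p['R']).T@np.array(p['t']))
    print(np.array(p['R']))
    for th in (['probe1_bal','probe3_bal','drawer','handle','specimen_jar','beaker','amber_bottle','wash_bottle'] if n!='wrist' else []):
        for m in arm.masks_of(p,th): print(th,round(m['p'],2),m['box'])
print(arm.get_state(),arm.tip_reach)
E
```

```text
pics
scene 510.4478921693315 318.95996492105945 241.30367194179888 [0.9718 0.5775 0.9362]
[[-0.7526  0.6582 -0.018 ]
 [ 0.5201  0.5775 -0.6293]
 [-0.4039 -0.483  -0.7769]]
probe1_bal 0.91 [284.5, 261.5, 357.5, 338.7]
probe3_bal 0.87 [337.1, 224.9, 395.1, 301.1]
probe3_bal 0.66 [461.9, 230.4, 547.3, 295.2]
probe3_bal 0.64 [285.9, 114.8, 348.0, 153.4]
drawer 0.7 [168.7, 148.8, 266.6, 261.4]
handle 0.66 [167.5, 147.3, 266.9, 261.5]
specimen_jar 0.67 [374.8, 306.7, 396.4, 333.8]
beaker 0.62 [223.9, 296.7, 261.0, 349.8]
amber_bottle 0.8 [254.0, 324.7, 299.8, 394.4]
wash_bottle 0.88 [331.6, 383.7, 371.3, 443.4]
wash_bottle 0.52 [373.8, 307.6, 394.1, 329.7]
side 467.5210498804128 315.5356683194277 238.16523622854393 [0.4217 0.6984 0.7934]
[[-0.9897 -0.1429 -0.0056]
 [-0.104   0.7459 -0.6579]
 [ 0.0982 -0.6505 -0.7531]]
probe1_bal 0.57 [253.6, 229.4, 294.0, 310.0]
probe3_bal 0.83 [316.2, 233.8, 368.1, 324.0]
probe3_bal 0.59 [423.1, 127.3, 466.9, 190.3]
probe3_bal 0.56 [442.3, 329.8, 480.6, 446.4]
drawer 0.8 [254.5, 104.7, 333.7, 206.2]
handle 0.58 [252.5, 106.8, 333.2, 202.3]
specimen_jar 0.
[... 215 characters left out ...]
9268733775221 319.515706476729 241.24092089296036 [0.1087 0.6211 0.374 ]
[[ 0.3006  0.9537  0.0008]
 [ 0.9026 -0.2848  0.3229]
 [ 0.3081 -0.0964 -0.9464]]
{'time': 0.95, 'joint_positions': array([ 1.2636,  0.353 ,  1.6334,  0.    ,  1.1552, -0.0024]), 'dq': array([-0.0026,  0.0016, -0.0013, -0.0007, -0.0011,  0.0005]), 'effort': array([  0.0018, -60.5177, -34.2436,  -0.    ,   0.001 ,  -0.    ]), 'tcp_pos': array([0.1876, 0.5962, 0.2423]), 'ee_rot': array([[-0.9539,  0.3001, -0.    ],
       [ 0.3001,  0.9539,  0.    ],
       [ 0.    ,  0.    , -1.    ]]), 'wrist_force': array([-0.0905,  0.1647, -0.2237]), 'torque': array([-0.0171,  0.0149,  0.0031]), 'finger_gap': 1.0024064682338212} 0.011
```

View pics/scene0.png

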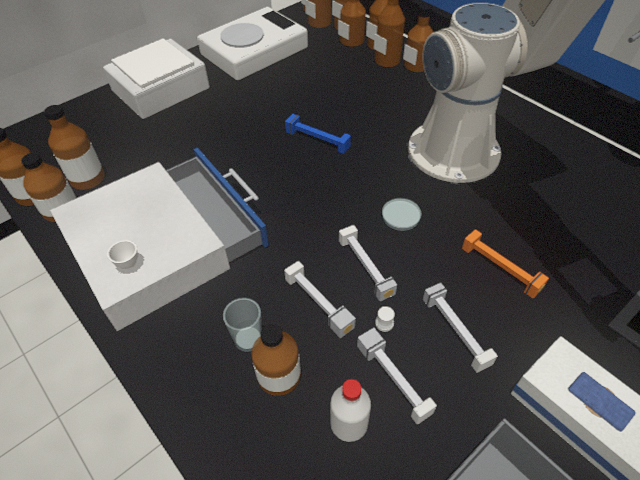

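View pics/side0.png

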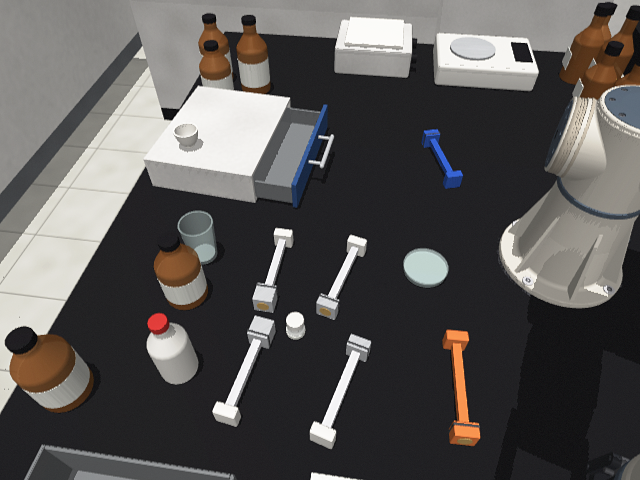

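View pics/wrist0.png

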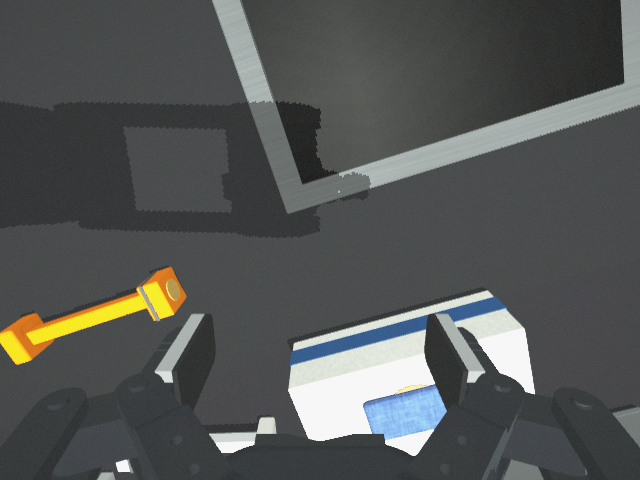

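The scene shows the drawer partly open at (230,205), and four white/aluminium probes around (320,300), (368,263), (395,375) and (460,328). The blue one (318,132) and the orange one (505,263) are look-alikes to leave alone. The jar is at (386,320). I'll enlarge to confirm.

Run:
```python
from h import *
a=cv2.imread('pics/scene0.png')
cv2.imwrite('pics/c1.png',cv2.resize(a[220:430,275:505],None,fx=3.4,fy=2.8571*1,interpolation=cv2.INTER_CUBIC)[:600,:800])
c=a[220:430,275:505]; cv2.imwrite('pics/c1.png',cv2.resize(c,(657,600),interpolation=cv2.INTER_CUBIC))
c=a[140:260,160:280]; cv2.imwrite('pics/c2.png',cv2.resize(c,(600,600),interpolation=cv2.INTER_CUBIC))
b=cv2.imread('pics/side0.png')
c=b[220:450,200:400]; cv2.imwrite('pics/c3.png',cv2.resize(c,(522,600),interpolation=cv2.INTER_CUBIC))
c=b[90:210,240:360]; cv2.imwrite('pics/c4.png',cv2.resize(c,(600,600),interpolation=cv2.INTER_CUBIC))
```

```text
(no output)
```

View pics/c1.png

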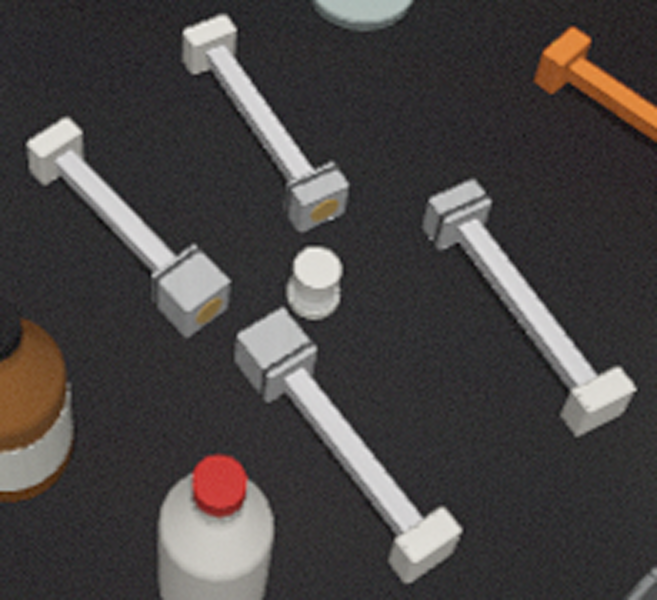

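View pics/c2.png

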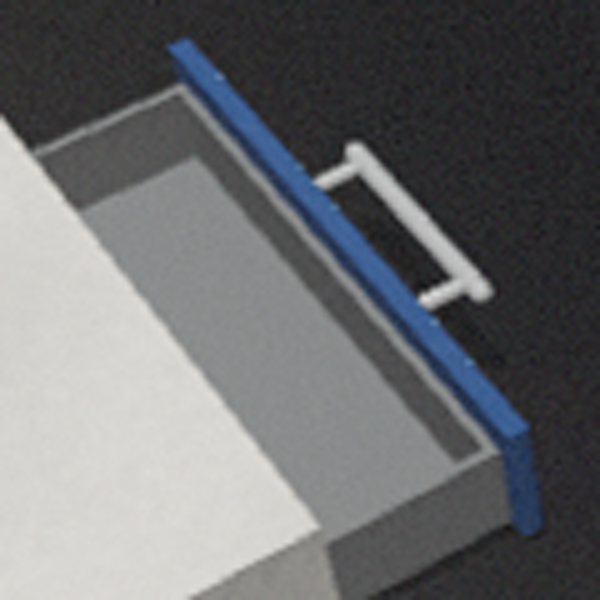

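View pics/c3.png

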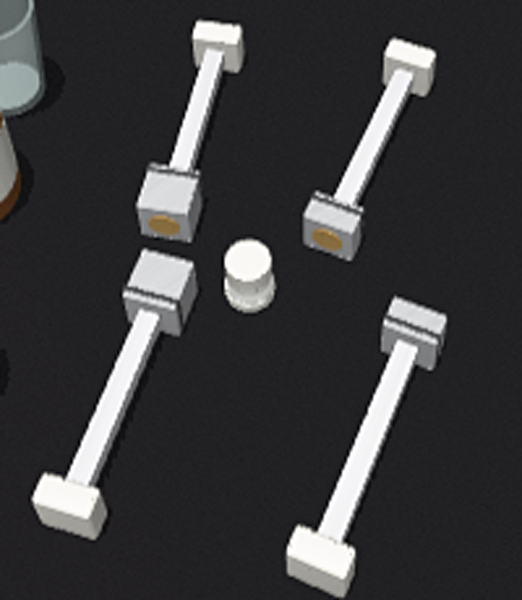

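View pics/c4.png

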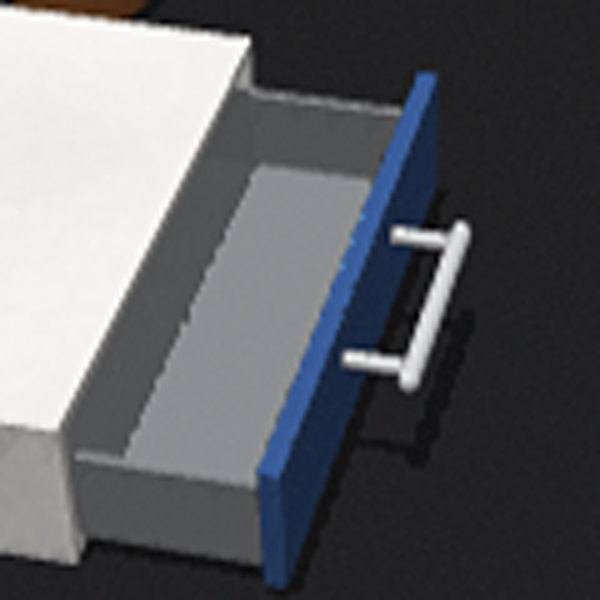

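Four genuine probes: A at (320,300) and C at (395,375) have long heads; B at (368,263) and D at (460,328) have short heads. Next I'll fit poses by silhouette in both views and measure the drawer.

```bash
cat >> h.py <<'E'
from scipy.optimize import minimize
def boxpts(x0,x1,w,zc=.02): return [(x,y,zc+z) for x in(x0,x1) for y in(-w,w) for z in(-w,w)]
def render(p,pose,hl,bal,scale=4,zoff=0,roi=None):
    x,y,a=pose; c,s=np.cos(a),np.sin(a)
    im=np.zeros((480,640),np.float32); out=np.zeros((roi[3]*scale,roi[2]*scale),np.uint8)
    for x0,x1,w in((bal-hl,bal,.02),(bal-170e-3,bal-hl,.008),(bal-.19,bal-.17,.02)):
        P=np.array([[x+c*q[0]-s*q[1],y+s*q[0]+c*q[1],q[2]+zoff] for q in boxpts(x0,x1,w)])
        uv=np.array([proj(p,X) for X in P]); uv=((uv-np.array(roi[:2])+.5)*scale-.5)
        h=cv2.convexHull(np.round(uv*16).astype(np.int32).reshape(-1,1,2))
        cv2.fillConvexPoly(out,h,255,shift=4)
    return cv2.resize(out,(roi[2],roi[3]),interpolation=cv2.INTER_AREA)/255.
def fit(ps,pose0,hl,thr=75):
    bal=.06 if hl==.04 else .0715
    data=[]
    for p in ps:
        pts=np.array([proj(p,(pose0[0]+d*np.cos(pose0[2]),pose0[1]+d*np.sin(pose0[2]),.02)) for d in(bal,bal-.19)])
        lo=np.maximum(pts.min(0)-25,0).astype(int); hi=np.minimum(pts.max(0)+25,[640,480]).astype(int)
        roi=(lo[0],lo[1],hi[0]-lo[0],hi[1]-lo[1])
        g=p['color'][lo[1]:hi[1],lo[0]:hi[0]].max(2); m=(g>thr).astype(np.uint8)
        n,lab=cv2.connectedComponents(m)
        r=render(p,pose0,hl,bal,2,0,roi)>.5
        k=np.bincount(lab[r],minlength=n)[1:].argmax()+1
        data.append((p,roi,cv2.GaussianBlur((lab==k).astype(np.float32),(0,0),1.)))
    def cost(q):
        e=0
        for p,roi,m in data:
            e+=((cv2.GaussianBlur(render(p,q,hl,bal,4,0,roi).astype(np.float32),(0,0),1.)-m)**2).sum()/m.sum()
        return e
    S=np.array([[0,0,0],[.01,0,0],[0,.01,0],[0,0,.08]])+pose0
    r=minimize(cost,pose0,method='Nelder-Mead',options=dict(initial_simplex=S,xatol=2e-4,fatol=1e-5,maxiter=200))
    return r.x,r.fun
E
cat > look.py <<'E'
from h import *
p=snap('scene','s1.png'); q=snap('side','d1.png')
k=2.8565
def f(u,v): return 275+u/k,220+v/k
for n,hd,cp,hl in (('A',(190,275),(53,140),.04),('B',(315,185),(210,35),.024),('C',(275,340),(425,530),.04),('D',(457,200),(598,390),.024)):
    H=ray(p,*f(*hd),.04);C=ray(p,*f(*cp),.04)
    bal=.06 if hl==.04 else .0715
    a=np.arctan2(*(H-C)[[1,0]]); u=np.array([np.cos(a),np.sin(a)])
    b=C[:2]+u*(.18-bal)
    print(n,np.linalg.norm(H-C),b,a)
    for ps in ([p],[q],[p,q]):
        print('  ',*fit(ps,np.array([*b,a]),hl))
for n,u,v,z in (('pf',198,147.6,.079),('pn',265.6,225.6,.079),('hf',231.4,169.6,.055),('hn',257,198,.055),('un',224,245.4,.085),('ufa',160,163,.085)):
    print(n,ray(p,u,v,z))
# side view: scale5 off (240,90)
for n,u,v,z in (('pf',437,75,.079),('pn',285,473,.079),('hf',460,230,.055),('hn',410,380,.055),('un',60,430,.085),('uf',250,38,.085)):
    print('side',n,ray(q,240+u/5,90+v/5,z))
for th in('specimen_jar','beaker','amber_bottle','wash_bottle'):
    m=arm.masks_of(q,th)[0]['box']; print(th,ray(q,(m[0]+m[2])/2,m[3]-8,0))
print(arm.get_state()['time'])
E
python3 look.py
```

```text
A 0.1556991117286958 [0.5997 0.1617] 1.5544903559290315
   [0.5983 0.1574 1.5373] 0.007907564751803875
   [0.5983 0.1575 1.5321] 0.010829373262822628
   [0.5984 0.1572 1.5321] 0.019761133939027786
B 0.16250615286365175 [0.4658 0.1506] 1.3121133938753804
   [0.4603 0.1439 1.3183] 0.007484978064894676
   [0.4601 0.1438 1.3113] 0.008294646628201008
   [0.4601 0.1436 1.3165] 0.016352809965610504
C 0.1580208894386519 [0.5973 0.3112] -1.7208531759057435
   [ 0.5967  0.313  -1.7212] 0.003263478633016348
   [ 0.5961  0.3133 -1.7167] 0.012226314283907413
   [ 0.5964  0.3132 -1.7183] 0.017757628113031387
D 0.1678246726056905 [0.4282 0.3381] -1.8473952214117477
   [ 0.4245  0.3383 -1.8327] 0.005858624819666147
   [ 0.4237  0.3386 -1.8299] 0.007532856892794371
   [ 0.4239  0.3384 -1.8324] 0.016536640003323555
pf [ 0.5531 -0.3942  0.079 ]
pn [ 0.5848 -0.0685  0.079 ]
hf [ 0.5246 -0.2928  0.055 ]
hn [ 0.5361 -0.1699  0.055 ]
un [ 0.6879 -0.0792  0.085 ]
ufa [ 0.6573 -0.402   0.085 ]
side pf [ 0.5514 -0.3958  0.079 ]
side pn [ 0.5792 -0.0718  0.079 ]
side hf [ 0.526  -0.2933  0.055 ]
side hn [ 0.5357 -0.1715  0.055 ]
side un [ 0.6844 -0.0798  0.085 ]
side uf [ 0.656  -0.4083  0.085 ]
specimen_jar [0.5253 0.2558 0.    ]
beaker [0.7709 0.1051 0.    ]
amber_bottle [0.7716 0.2171 0.    ]
wash_bottle [0.7288 0.3727 0.    ]
1.25
```

```bash
cat > go.py <<'E'
# go.py x y z yaw(of tool y): increments from measured pose to tool-down pose
import sys
from h import *
from scipy.spatial.transform import Rotation as Ro
x,y,z,w=map(float,sys.argv[1:5]); s=arm.get_state(); R=np.array(s['ee_rot'])
yv=np.array([np.cos(w),np.sin(w),0]); zv=np.array([0,0,-1.]); xv=np.cross(yv,zv)
T=np.stack([xv,yv,zv],1)
d=R.T@(np.array([x,y,z])-s['tcp_pos'])*100; rv=Ro.from_matrix(R.T@T).as_rotvec()
print('cm',np.round(d,2),'rv',np.round(rv,4),'gap',round(s['finger_gap']*85,1),'j',s['joint_positions'],'F',s['wrist_force'],'t',s['time'])
E
python3 go.py .5310 -.2315 .18 -.089
python3 - <<'E'
from h import *
p=arm.capture('scene')
for u,v,z in((293,120,.04),(345,140,.04),(402,213,.0),(420,210,0)): print(ray(p,u,v,z))
E
```

```text
cm [-57.6  -68.65   6.23] rv [-0.0001  0.      1.355 ] gap 84.9 j [ 1.2636  0.353   1.6334  0.      1.1552 -0.0024] F [-0.5948  0.4072  0.0538] t 1.25
[ 0.272  -0.3575  0.04  ]
[ 0.2231 -0.1965  0.04  ]
[0.2741 0.0649 0.    ]
[0.2339 0.0878 0.    ]
```

Call:
jog_arm([
  [0,-57.6,-68.65,4,0,0,1.355],
  [0,-57.6,-68.65,4,0,0,1.355],
  [0,-57.6,-68.65,4,0,0,1.355],
  [0,-57.6,-68.65,4,0,0,1.355],
  [0,-57.6,-68.65,4,0,0,1.355],
])

```text
time: 1.8
tcp_pos: [0.2836, 0.3638, 0.2312]
ee_rot: [[-0.489, 0.873, 0.0], [0.873, 0.489, 0.0], [0.0, 0.001, -1.0]]
wrist_force: [1.2, 0.6, 0.0]
finger_gap: 0.997
```

```bash
python3 go.py .5310 -.2315 .18 -.089
```

```text
cm [-64.03  -7.5    5.11] rv [ 0.0005 -0.0003  0.5994] gap 84.8 j [ 0.9054  0.1074  1.9824 -0.0002  1.0513  0.3951] F [1.1522 0.5987 0.0041] t 1.8
```

Call:
jog_arm([
  [0.6,-64,-7.5,5,0,0,0.6],
  [0.6,-64,-7.5,5,0,0,0.6],
  [0.6,-64,-7.5,5,0,0,0.6],
  [0.6,-64,-7.5,5,0,0,0.6],
  [0.6,-64,-7.5,5,0,0,0.6],
])

```text
time: 2.3
tcp_pos: [0.3807, 0.1341, 0.2121]
ee_rot: [[0.089, 0.996, 0.001], [0.996, -0.089, 0.0], [0.001, 0.001, -1.0]]
wrist_force: [0.9, 0.8, -0.4]
finger_gap: 0.399
```

```bash
python3 go.py .5310 -.2315 .18 -.089
```

```text
cm [-35.08  18.22   3.21] rv [ 0.0012 -0.0006 -0.0001] gap 33.9 j [0.3349 0.0357 2.1103 0.     0.9943 0.424 ] F [ 0.9045  0.7919 -0.3841] t 2.3
```

Call:
jog_arm([
  [0.65,-35.1,18.2,3.2,0.001,0,0],
  [0.65,-35.1,18.2,3.2,0,0,0],
  [0.65,-35.1,18.2,3.2,0,0,0],
  [0.65,-35.1,18.2,3.2,0,0,0],
  [0.65,-35.1,18.2,3.2,0,0,0],
])

```text
time: 2.8
tcp_pos: [0.4765, -0.0965, 0.1918]
ee_rot: [[0.084, 0.996, 0.001], [0.996, -0.084, -0.0], [0.0, 0.001, -1.0]]
wrist_force: [1.3, 1.6, -0.2]
finger_gap: 0.355
```

Call:
jog_arm([
  [0.65,-13.0,7.0,1.1,0,0,0],
  [0.65,-13.0,7.0,1.1,0,0,0],
  [0.65,-13.0,7.0,1.1,0,0,0],
  [0.65,-13.0,7.0,1.1,0,0,0],
])

```text
time: 3.2
tcp_pos: [0.5369, -0.2347, 0.1803]
ee_rot: [[0.087, 0.996, 0.002], [0.996, -0.087, -0.002], [-0.002, 0.002, -1.0]]
wrist_force: [0.8, 0.7, 0.6]
finger_gap: 0.35
```

```bash
python3 go.py .5310 -.2315 .06 -.089; python3 -c "
from h import *
p=snap('wrist','w1.png'); print(proj(p,(.531,-.2315,.055)))"
```

```text
cm [ 0.28 -0.64 12.03] rv [0.0023 0.0019 0.0017] gap 29.7 j [-0.414   0.3577  1.7783 -0.0012  1.0029 -0.3261] F [0.768  0.7458 0.5648] t 3.2
(np.float64(309.9704599462116), np.float64(231.91945656910764))
```

View pics/w1.png

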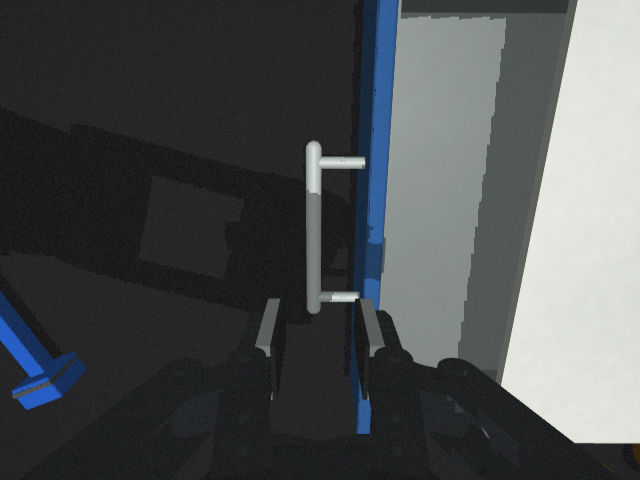

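Call:
jog_arm([
  [0.68,0.3,-0.5,5,0,0,0],
  [0.68,0.3,-0.5,8,0,0,0],
  [0.68,0.3,-0.5,10,0,0,0],
  [0.68,0.3,-0.5,11,0,0,0],
  [0.68,0.3,-0.5,12.2,0,0,0],
])

```text
time: 3.75
tcp_pos: [0.5303, -0.2256, 0.0586]
ee_rot: [[0.083, 0.997, 0.0], [0.997, -0.083, -0.0], [-0.0, 0.0, -1.0]]
wrist_force: [-0.1, -0.3, -0.0]
finger_gap: 0.318
```

Call:
jog_arm([
  [0.68,0,0,0,0,0,0],
  [1,0,0,0,0,0,0],
  [1,0,0,0,0,0,0],
  [1,0,0,0,0,0,0],
  [1,0,0,0,0,0,0],
])

```text
time: 4.25
tcp_pos: [0.5309, -0.2263, 0.0596]
ee_rot: [[0.084, 0.996, 0.002], [0.996, -0.084, -0.0], [-0.0, 0.002, -1.0]]
wrist_force: [0.2, 4.0, 6.4]
finger_gap: 0.099
```

```bash
python3 go.py .401 -.220 .058 -.089; python3 -c "
from h import *
p=snap('scene','s2.png');c=p['color'][120:290,140:340];cv2.imwrite('pics/s2c.png',cv2.resize(c,(700,595)))"
```

```text
cm [ -0.46 -12.99   0.14] rv [0.0018 0.0003 0.0048] gap 8.4 j [-0.4057  0.511   1.8693  0.0004  0.7595 -0.3219] F [0.2429 3.9913 6.3843] t 4.25
```

View pics/s2c.png

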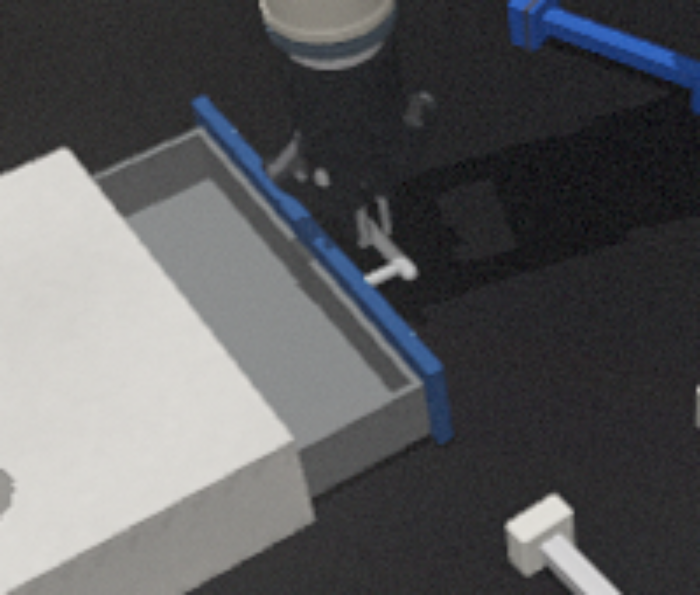

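Fingers are on the bar at about (255,190). Pulling.

Call:
jog_arm([
  [1,0,-1,0,0,0,0],
  [1,0,-3,0,0,0,0],
  [1,0,-6,0,0,0,0],
  [1,0,-9,0,0,0,0],
  [1,0,-10.5,0,0,0,0],
])

```text
time: 4.8
tcp_pos: [0.4241, -0.2165, 0.0596]
ee_rot: [[0.085, 0.996, 0.001], [0.996, -0.085, 0.001], [0.001, 0.0, -1.0]]
wrist_force: [3.3, 9.5, 7.5]
finger_gap: 0.098
```

Call:
jog_arm([
  [1,0,-0.8,0,0,0,0],
  [1,0,-1.4,0,0,0,0],
  [1,0,-1.9,0,0,0,0],
  [1,0,-2.2,0,0,0,0],
  [1,0,-2.5,0,0,0,0],
])

```text
time: 5.3
tcp_pos: [0.4022, -0.2146, 0.0596]
ee_rot: [[0.086, 0.996, 0.004], [0.996, -0.086, 0.001], [0.001, 0.004, -1.0]]
wrist_force: [16.2, 16.6, -1.9]
finger_gap: 0.097
```

Call:
jog_arm([
  [1,0.05,-0.2,0,0,0,0],
  [1,0.05,-0.4,0,0,0,0],
  [1,0.05,-0.4,0,0,0,0],
])

```text
time: 5.6
tcp_pos: [0.4021, -0.2147, 0.0597]
ee_rot: [[0.086, 0.996, 0.011], [0.996, -0.086, -0.001], [-0.001, 0.011, -1.0]]
wrist_force: [24.0, 15.6, -9.9]
finger_gap: 0.099
```

```bash
python3 -c "
from h import *
p=snap('scene','s3.png');c=p['color'][90:290,140:390];cv2.imwrite('pics/s3c.png',cv2.resize(c,(750,600)))
print(arm.get_state())"
```

```text
{'time': 5.65, 'joint_positions': array([-0.4964,  0.3703,  2.1345,  0.0064,  0.6269, -0.4151]), 'dq': array([ 0.0029,  0.0019, -0.0011, -0.001 ,  0.0018,  0.0012]), 'effort': array([-11.7876, -48.7212, -11.9033,  -5.1161,   4.3503,  -0.0459]), 'tcp_pos': array([ 0.4021, -0.2146,  0.0597]), 'ee_rot': array([[ 0.0863,  0.9962,  0.0105],
       [ 0.9963, -0.0863, -0.0014],
       [-0.0005,  0.0106, -0.9999]]), 'wrist_force': array([ 24.2243,  16.0636, -10.2469]), 'torque': array([ 2.73  , -4.0231, -0.0155]), 'finger_gap': 0.09810499052300238}
```

View pics/s3c.png

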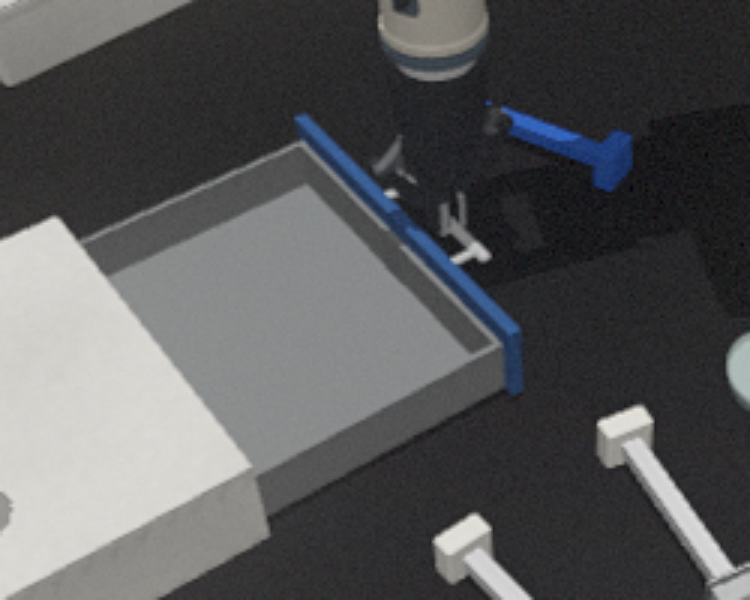

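Call:
jog_arm([
  [1,0,0.5,0,0,0,0],
  [0.67,0,0.5,0,0,0,0],
  [0.67,0,0.5,0,0,0,0],
  [0.67,0,0.5,-2,0,0,0],
  [0.67,0,0.5,-6,0,0,0],
])

```text
time: 6.15
tcp_pos: [0.3992, -0.214, 0.1172]
ee_rot: [[0.084, 0.996, -0.005], [0.996, -0.084, 0.003], [0.002, -0.006, -1.0]]
wrist_force: [0.0, -0.9, -0.8]
finger_gap: 0.327
```

Call:
jog_arm([
  [0.6,0,0,-5,0,0,0],
  [0.4,0,0,-9,0,0,0],
  [0.4,0,0,-9,0,0,0],
])

```text
time: 6.45
tcp_pos: [0.4038, -0.2166, 0.2137]
ee_rot: [[0.084, 0.996, 0.008], [0.996, -0.084, -0.005], [-0.004, 0.008, -1.0]]
wrist_force: [0.9, -0.1, -0.1]
finger_gap: 0.598
```

```bash
cat > look2.py <<'E'
from h import *
import sys
F=sys.argv[1]
p=snap('scene','s%s.png'%F); q=snap('side','d%s.png'%F)
P={'A':(.5984,.1572,1.5321,.04),'B':(.4601,.1436,1.3165,.024),'C':(.5964,.3132,-1.7183,.04),'D':(.4239,.3384,-1.8324,.024)}
for k in sys.argv[2]:
    for nm,ps in(('sc',[p]),('sd',[q])):
        x,f=fit(ps,np.array(P[k][:3]),P[k][3]); print(k,nm,x,round(f,4),'jaw',round((x[2]+np.pi/2+np.pi/2)%np.pi-np.pi/2,3))
E
cat > tray.py <<'E'
from h import *
import sys
p=arm.capture('scene') if len(sys.argv)<2 else snap('scene',sys.argv[1])
# fit tray by user pixels: args u v pairs
E
python3 look2.py 4 BA; python3 go.py .460 .1436 .15 -.254
python3 -c "
from h import *
a=cv2.imread('pics/s4.png')[90:290,140:340];cv2.imwrite('pics/s4c.png',cv2.resize(a,(600,600),interpolation=cv2.INTER_CUBIC))
a=cv2.imread('pics/d4.png')[60:240,230:430];cv2.imwrite('pics/d4c.png',cv2.resize(a,(600,540),interpolation=cv2.INTER_CUBIC))"
```

```text
B sc [0.4603 0.1439 1.3186] 0.0084 jaw -0.252
B sd [0.46   0.1438 1.313 ] 0.0082 jaw -0.258
A sc [0.5983 0.1574 1.5368] 0.0078 jaw -0.034
A sd [0.5984 0.1578 1.532 ] 0.0101 jaw -0.039
cm [36.25  2.8   5.9 ] rv [0.0017 0.0009 0.1698] gap 50.9 j [-0.4952  0.125   2.0175 -0.0004  0.9971 -0.4107] F [-0.5853  0.4538 -1.1044] t 6.55
```

View pics/s4c.png

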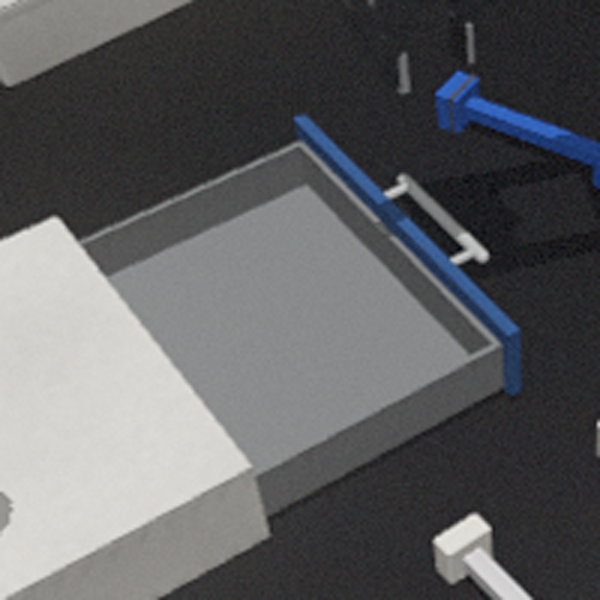

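View pics/d4c.png

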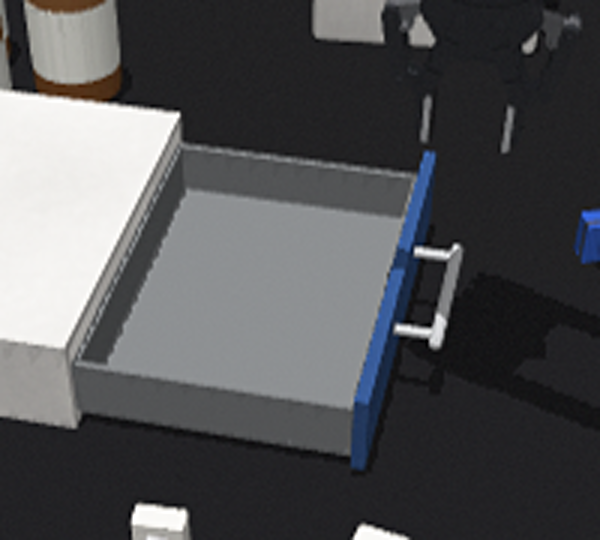

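Run:
```python
from h import *
p=arm.capture('scene'); q=arm.capture('side')
for n,u,v,z in (('floorfar',307,186,.015),('topfar',301,147,.06),('topnear',498,345,.06),('pf',306,116,.079),('pn',521,328,.079),('hf',404,180,.055),('hn',484,257,.055)):
    print(n,ray(p,140+u/3,90+v/3,z)[:2])
for n,u,v,z in (('pf',435,155,.079),('pn',368,408,.079),('hf',459,247,.055),('hn',437,343,.055)):
    print('side',n,ray(q,230+u/3,60+v/3,z)[:2])
```

```text
floorfar [ 0.4421 -0.3695]
topfar [ 0.4415 -0.369 ]
topnear [ 0.4668 -0.07  ]
pf [ 0.4252 -0.3798]
pn [ 0.4529 -0.0577]
hf [ 0.398  -0.2778]
hn [ 0.4082 -0.1574]
side pf [ 0.4223 -0.3817]
side pn [ 0.4515 -0.052 ]
side hf [ 0.3939 -0.2846]
side hn [ 0.4051 -0.1588]
```

Drawer is fully open: handle moved 129 mm and met the stop, and wall and panel measurements agree within 2–3 mm. Tray origin ≈ (0.4535, −0.220), axis tilt 0.087 rad. Now probe B.

Call:
jog_arm([
  [0.4,36.2,2.8,6,0,0,0.17],
  [0.4,36.2,2.8,6,0,0,0.17],
  [0.4,36.2,2.8,6,0,0,0.17],
  [0.4,36.2,2.8,6,0,0,0.17],
  [0.4,36.2,2.8,6,0,0,0.17],
])

```text
time: 7.15
tcp_pos: [0.4389, 0.0235, 0.1672]
ee_rot: [[0.252, 0.968, -0.003], [0.968, -0.252, -0.0], [-0.001, -0.003, -1.0]]
wrist_force: [1.1, 0.2, -0.1]
finger_gap: 0.603
```

```bash
python3 go.py .460 .1438 .09 -.255
```

```text
cm [12.18 -0.97  7.71] rv [-0.0028  0.001   0.0006] gap 51.2 j [ 0.0503  0.1632  2.0858 -0.0002  0.8955  0.3048] F [ 1.0597  0.1864 -0.1497] t 7.15
```

Call:
jog_arm([
  [0.4,12.2,-1,7.7,-0.003,0,0],
  [0.4,12.2,-1,7.7,-0.003,0,0],
  [0.4,12.2,-1,7.7,-0.003,0,0],
  [0.4,12.2,-1,7.7,-0.003,0,0],
])

```text
time: 7.55
tcp_pos: [0.459, 0.1451, 0.0877]
ee_rot: [[0.248, 0.969, -0.003], [0.969, -0.248, -0.002], [-0.003, -0.003, -1.0]]
wrist_force: [0.6, -0.6, 0.5]
finger_gap: 0.597
```

```bash
python3 go.py .460 .1438 .016 -.255;  python3 -c "
from h import *
p=snap('wrist','w2.png'); print(proj(p,(.460,.1438,.028)))"
```

```text
cm [-0.08  0.15  7.17] rv [-0.0026  0.0029  0.0045] gap 50.7 j [ 0.3038  0.3537  2.0584 -0.0016  0.7332  0.5556] F [ 0.6489 -0.6286  0.4613] t 7.55
(np.float64(321.2964209627392), np.float64(273.050038712248))
```

View pics/w2.png

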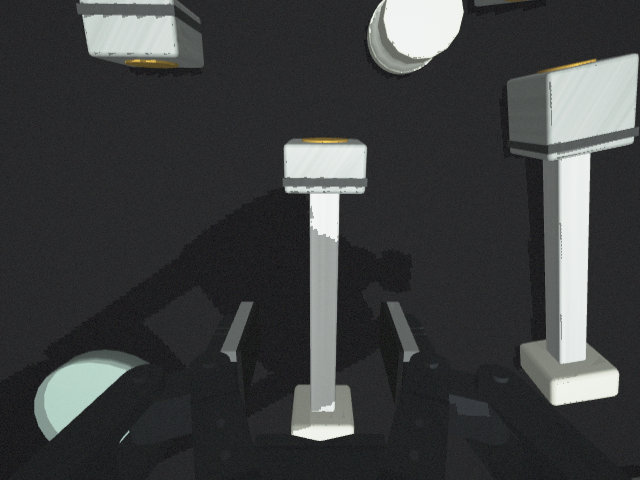

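The wrist view shows the short-head probe B, head at (325,165), shaft column ~323, predicted balance point (321,273) on the shaft and centred between the jaws. Descending.

Call:
jog_arm([
  [0.4,-0.1,0.15,3,-0.002,0,0.004],
  [0.4,-0.1,0.15,5,-0.002,0,0.004],
  [0.4,-0.1,0.15,6.3,-0.002,0,0.004],
  [0.4,-0.1,0.15,7.1,-0.002,0,0.004],
  [0.4,-0.1,0.15,7.1,-0.002,0,0.004],
])

```text
time: 8.1
tcp_pos: [0.462, 0.1403, 0.0203]
ee_rot: [[0.256, 0.967, 0.003], [0.967, -0.256, -0.002], [-0.001, 0.004, -1.0]]
wrist_force: [0.2, 0.7, -0.1]
finger_gap: 0.599
```

Call:
jog_arm([
  [0.7,0,0,0,0,0,0],
  [1,0,0,0,0,0,0],
  [1,0,0,0,0,0,0],
  [1,0,0,0,0,0,0],
  [1,0,0,0,0,0,0],
])

```text
time: 8.6
tcp_pos: [0.4629, 0.1411, 0.022]
ee_rot: [[0.255, 0.967, 0.006], [0.967, -0.255, -0.001], [0.0, 0.006, -1.0]]
wrist_force: [-2.6, -0.6, 6.3]
finger_gap: 0.168
```

Call:
jog_arm([
  [1,0,0,-0.5,0,0,0],
  [1,0,0,-1.5,0,0,0],
  [1,0,0,-4,0,0,0],
  [1,0,0,-8,0,0,0],
  [1,0,0,-12,0,0,0],
])

```text
time: 9.1
tcp_pos: [0.4613, 0.141, 0.1426]
ee_rot: [[0.255, 0.967, 0.004], [0.967, -0.255, -0.002], [-0.001, 0.004, -1.0]]
wrist_force: [0.9, 0.0, -2.8]
finger_gap: 0.17
```

```bash
python3 go.py .5281 -.3319 .15 1.484;  python3 -c "
from h import *
p=snap('side','d5.png');p=snap('wrist','w3.png')"
```

```text
cm [-44.03  18.52  -0.64] rv [ 0.0026  0.004  -1.7419] gap 14.4 j [ 0.2954  0.2612  2.0254 -0.0035  0.8518  0.5555] F [ 0.9046  0.0029 -2.7567] t 9.1
```

View pics/d5.png

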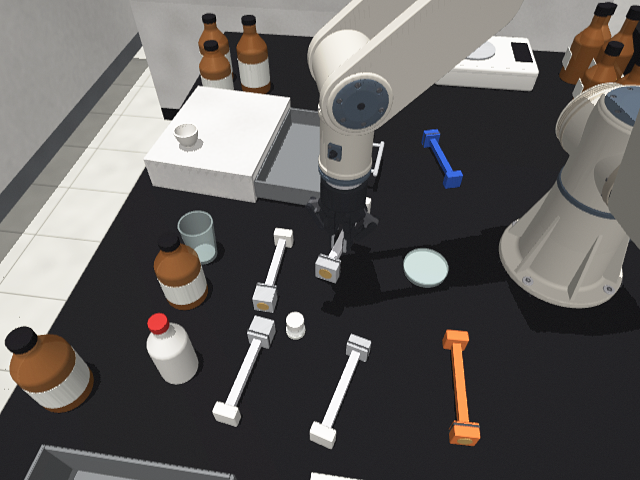

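View pics/w3.png

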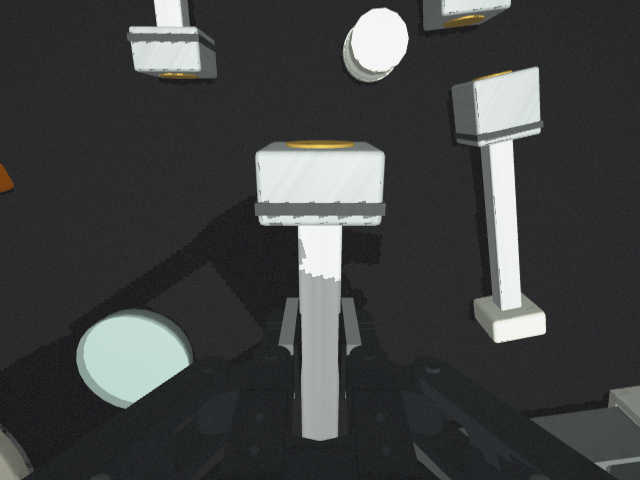

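B carries level. Moving it to slot 1.

Call:
jog_arm([
  [1,-10,4,-3,0,0,-0.15],
  [1,-44,18.5,-4,0,0,-1.74],
  [1,-44,18.5,-4,0,0,-1.74],
  [1,-44,18.5,-4,0,0,-1.74],
  [1,-44,18.5,-4,0,0,-1.74],
])

```text
time: 9.7
tcp_pos: [0.4922, -0.074, 0.1644]
ee_rot: [[-0.391, 0.921, 0.005], [0.921, 0.391, -0.001], [-0.003, 0.004, -1.0]]
wrist_force: [1.0, 0.4, -2.5]
finger_gap: 0.169
```

```bash
python3 go.py .531 -.332 .17 1.484
```

```text
cm [-25.26  -6.51  -0.51] rv [ 0.0019  0.0046 -1.0826] gap 14.3 j [-0.152   0.2501  1.978  -0.0006  0.9088 -0.553 ] F [ 0.9547  0.4136 -2.4523] t 9.7
```

Call:
jog_arm([
  [1,-25.3,-6.5,-0.5,0,0,-1.083],
  [1,-25.3,-6.5,-0.5,0,0,-1.083],
  [1,-25.3,-6.5,-0.5,0,0,-1.083],
  [1,-25.3,-6.5,-0.5,0,0,-1.083],
  [1,-25.3,-6.5,-0.5,0,0,-1.083],
])

```text
time: 10.2
tcp_pos: [0.5263, -0.3092, 0.1691]
ee_rot: [[-0.898, 0.44, 0.004], [0.44, 0.898, -0.001], [-0.004, 0.001, -1.0]]
wrist_force: [1.4, -0.3, -2.4]
finger_gap: 0.171
```

```bash
python3 go.py .531 -.332 .17 1.484
```

```text
cm [-1.43 -1.84 -0.09] rv [ 0.0004  0.0042 -0.3689] gap 14.5 j [-0.5344  0.4052  1.7338  0.0018  0.9986 -1.6505] F [ 1.438  -0.3231 -2.3603] t 10.2
```

Call:
jog_arm([
  [1,-1.4,-1.8,0,0,0.004,-0.37],
  [1,-1.4,-1.8,0,0,0.004,-0.37],
  [1,-1.4,-1.8,0,0,0.004,-0.37],
  [1,-1.4,-1.8,0,0,0.004,-0.37],
  [1,-1.4,-1.8,0,0,0.004,-0.37],
])

```text
time: 10.7
tcp_pos: [0.531, -0.3295, 0.1691]
ee_rot: [[-0.996, 0.094, 0.0], [0.094, 0.996, 0.0], [-0.0, 0.0, -1.0]]
wrist_force: [-0.6, 0.2, -2.2]
finger_gap: 0.173
```

```bash
python3 go.py .531 -.332 .06 1.484
```

```text
cm [-0.02 -0.25 10.91] rv [ 0.0003  0.0002 -0.0072] gap 14.7 j [-0.558   0.4277  1.698   0.0005  1.0159 -2.0351] F [-0.6491  0.2306 -2.2167] t 10.7
```

Call:
jog_arm([
  [1,0,-0.25,3,0,0,-0.007],
  [1,0,-0.25,6,0,0,-0.007],
  [1,0,-0.25,9,0,0,-0.007],
  [1,0,-0.25,10.5,0,0,-0.007],
  [1,0,-0.25,11,0,0,-0.007],
])

```text
time: 11.2
tcp_pos: [0.5304, -0.3316, 0.0579]
ee_rot: [[-0.996, 0.085, -0.001], [0.085, 0.996, 0.001], [0.002, 0.001, -1.0]]
wrist_force: [0.6, 0.8, -3.3]
finger_gap: 0.172
```

```bash
python3 go.py .531 -.332 .037 1.484;  python3 -c "
from h import *
p=snap('side','d6.png');q=snap('scene','s6.png');a=np.hstack([cv2.resize(p['color'][80:220,240:360],(400,467)),cv2.resize(q['color'][100:240,160:320],(400,467))]);cv2.imwrite('pics/m6.png',a)"
```

```text
cm [-0.07 -0.04  2.09] rv [ 0.0012 -0.0015  0.0013] gap 14.6 j [-0.5613  0.5715  1.757   0.0005  0.815  -2.047 ] F [ 0.5589  0.8316 -3.3492] t 11.2
```

View pics/m6.png

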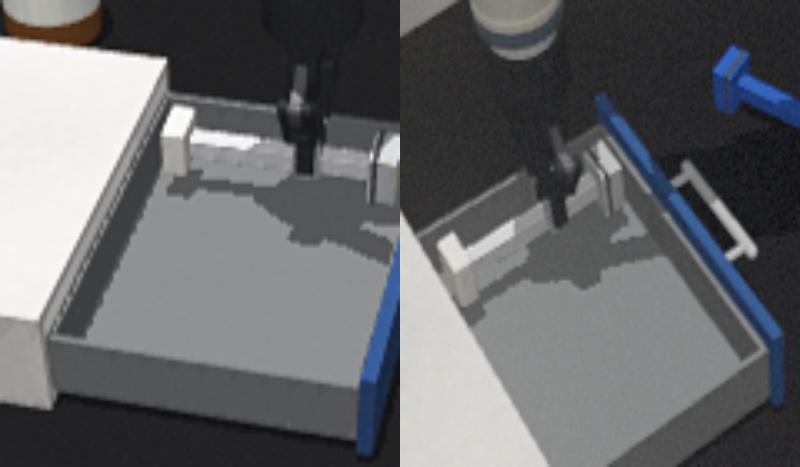

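Call:
jog_arm([
  [1,0,0,0.7,0,0,0],
  [1,0,0,1.2,0,0,0],
  [1,0,0,1.5,0,0,0],
  [1,0,0,1.7,0,0,0],
  [1,0,0,1.8,0,0,0],
])

```text
time: 11.8
tcp_pos: [0.5313, -0.3324, 0.0415]
ee_rot: [[-0.996, 0.085, 0.001], [0.085, 0.996, -0.0], [-0.001, -0.0, -1.0]]
wrist_force: [0.2, -0.7, -3.1]
finger_gap: 0.171
```

Call:
jog_arm([
  [1,0,0,0.1,0,0,0],
  [1,0,0,0.1,0,0,0],
])

```text
time: 12.0
tcp_pos: [0.5313, -0.3324, 0.0405]
ee_rot: [[-0.996, 0.085, 0.001], [0.085, 0.996, -0.0], [-0.001, -0.0, -1.0]]
wrist_force: [-0.4, -0.5, -2.7]
finger_gap: 0.171
```

Call:
jog_arm([
  [1,0,0,0.1,0,0,0],
  [1,0,0,0.2,0,0,0],
  [1,0,0,0.3,0,0,0],
  [1,0,0,0.3,0,0,0],
])

```text
time: 12.4
tcp_pos: [0.5312, -0.3323, 0.0374]
ee_rot: [[-0.996, 0.085, 0.001], [0.085, 0.996, -0.0], [-0.001, -0.0, -1.0]]
wrist_force: [0.3, 0.3, -2.9]
finger_gap: 0.169
```

Call:
jog_arm([
  [1,0,0,0.1,0,0,0],
  [1,0,0,0.15,0,0,0],
  [1,0,0,0.15,0,0,0],
])

```text
time: 12.7
tcp_pos: [0.5319, -0.3325, 0.037]
ee_rot: [[-0.996, 0.085, 0.002], [0.085, 0.996, -0.0], [-0.002, -0.0, -1.0]]
wrist_force: [-1.2, 0.9, 5.8]
finger_gap: 0.167
```

Floor contact (force reversed to +5.8 N at TCP z 0.037). Releasing.

Call:
jog_arm([
  [0.7,0,0,0.05,0,0,0],
  [0.5,0,0,0,0,0,0],
  [0.5,0,0,0,0,0,0],
  [0.5,0,0,-3,0,0,0],
  [0.5,0,0,-7,0,0,0],
])

```text
time: 13.2
tcp_pos: [0.5298, -0.3315, 0.1047]
ee_rot: [[-0.996, 0.085, -0.003], [0.085, 0.996, 0.002], [0.003, 0.002, -1.0]]
wrist_force: [1.1, -0.1, 0.0]
finger_gap: 0.5
```

Call:
jog_arm([
  [0.5,5,5,-5,0,0,0.15],
  [0.5,8,10,-8,0,0,0.3],
  [0.5,8,15,-8,0,0,0.45],
  [0.5,8,20,-8,0,0,0.6],
  [0.4,8,24,-8,0,0,0.75],
])

```text
time: 13.7
tcp_pos: [0.4711, -0.1255, 0.1842]
ee_rot: [[-0.687, 0.727, 0.003], [0.727, 0.687, -0.001], [-0.002, 0.001, -1.0]]
wrist_force: [1.1, 0.5, 1.0]
finger_gap: 0.6
```

```bash
python3 look2.py 7 ACD; python3 go.py .5984 .1576 .12 -.037; python3 -c "
from h import *
p=cv2.imread('pics/d7.png');q=cv2.imread('pics/s7.png');a=np.hstack([cv2.resize(p[80:220,240:360],(400,467)),cv2.resize(q[100:240,160:320],(400,467))]);cv2.imwrite('pics/m7.png',a)"
```

```text
A sc [0.5984 0.1574 1.5376] 0.0079 jaw -0.033
A sd [0.5984 0.1578 1.532 ] 0.0101 jaw -0.039
C sc [ 0.5967  0.313  -1.7189] 0.0033 jaw -0.148
C sd [ 0.5961  0.3134 -1.7171] 0.0106 jaw -0.146
D sc [ 0.4246  0.3384 -1.8316] 0.0053 jaw -0.261
D sd [ 0.4238  0.3386 -1.8299] 0.007 jaw -0.259
cm [11.56 28.54  6.42] rv [ 0.0019 -0.0002  0.7975] gap 51.3 j [-0.259   0.2087  1.9806  0.0015  0.9509 -1.0204] F [-1.1758  0.2363  0.1044] t 13.8
```

View pics/m7.png

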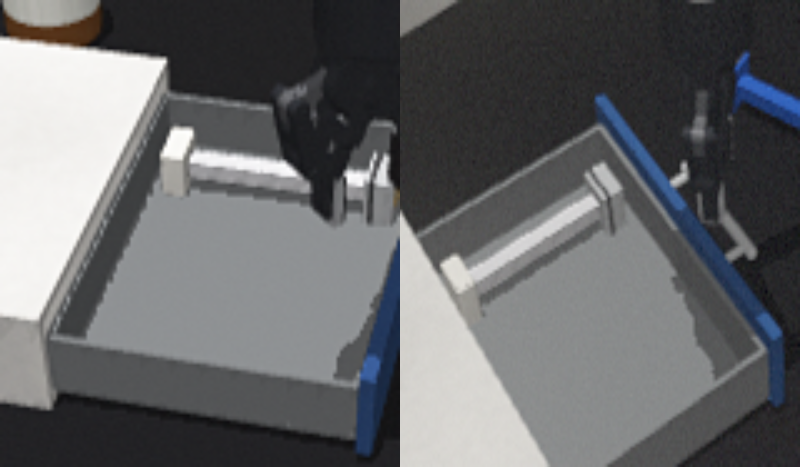

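B lies flat, head towards the front. Now A (unmoved).

Call:
jog_arm([
  [0.4,11.6,28.5,6,0,0,0.8],
  [0.4,11.6,28.5,6,0,0,0.8],
  [0.4,11.6,28.5,6,0,0,0.8],
  [0.4,11.6,28.5,6,0,0,0.8],
  [0.4,11.6,28.5,6,0,0,0.8],
])

```text
time: 14.3
tcp_pos: [0.5654, 0.0815, 0.1386]
ee_rot: [[-0.065, 0.998, 0.001], [0.998, 0.065, -0.0], [-0.001, 0.001, -1.0]]
wrist_force: [0.8, -0.1, 0.2]
finger_gap: 0.599
```

Call:
jog_arm([
  [0.4,7,3.5,2,0,0,0.05],
  [0.4,7,3.5,2,0,0,0.05],
])

```text
time: 14.5
tcp_pos: [0.5958, 0.1551, 0.118]
ee_rot: [[-0.02, 1.0, 0.001], [1.0, 0.02, 0.0], [0.0, 0.001, -1.0]]
wrist_force: [-0.8, -0.7, -0.3]
finger_gap: 0.602
```

```bash
python3 go.py .5984 .1576 .09 -.037
```

```text
cm [0.25 0.26 2.8 ] rv [ 0.0014 -0.0002  0.057 ] gap 51.1 j [ 0.2523  0.4763  1.7542 -0.0003  0.9096  0.2324] F [-0.7603 -0.6507 -0.3049] t 14.5
```

Call:
jog_arm([
  [0.4,0.1,0.1,3.5,0,0,0.057],
  [0.4,0.1,0.1,5,0,0,0.057],
  [0.4,0.1,0.1,5,0,0,0.057],
])

```text
time: 14.8
tcp_pos: [0.5936, 0.1524, 0.0663]
ee_rot: [[0.036, 0.999, -0.004], [0.999, -0.036, -0.002], [-0.002, -0.004, -1.0]]
wrist_force: [-0.3, -0.3, 0.7]
finger_gap: 0.602
```

```bash
python3 go.py .5984 .1576 .018 -.037;  python3 -c "
from h import *
p=snap('wrist','w4.png'); print(proj(p,(.5984,.1576,.028)))"
```

```text
cm [0.54 0.48 4.83] rv [-0.0042  0.0019  0.0014] gap 51.2 j [ 0.2492  0.5455  1.7811 -0.0008  0.8195  0.2854] F [-0.2626 -0.3067  0.702 ] t 14.8
(np.float64(328.0974719707977), np.float64(278.5462233859517))
```

View pics/w4.png

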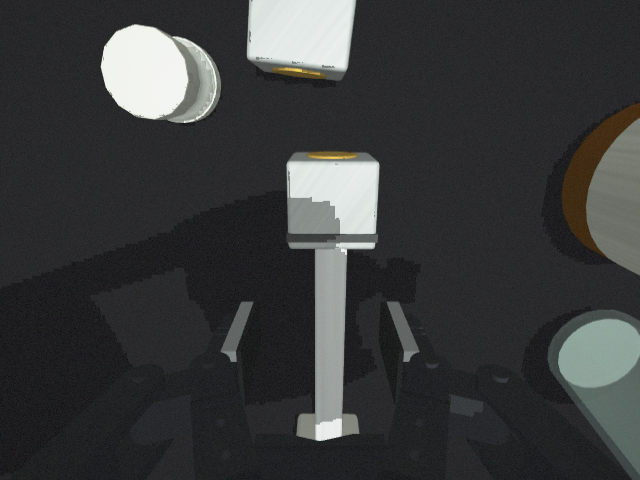

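Long-head probe A centred, shaft column ~331, balance point (328,279).

Call:
jog_arm([
  [0.4,0.4,0.4,2,-0.004,0.002,0],
  [0.4,0.4,0.4,3.5,-0.004,0.002,0],
  [0.4,0.4,0.4,4.5,-0.004,0.002,0],
  [0.4,0.4,0.4,4.7,-0.004,0.002,0],
])

```text
time: 15.25
tcp_pos: [0.5991, 0.1567, 0.0212]
ee_rot: [[0.038, 0.999, 0.003], [0.999, -0.038, 0.001], [0.001, 0.003, -1.0]]
wrist_force: [0.2, -0.3, 0.0]
finger_gap: 0.598
```

```bash
python3 go.py .5984 .1576 .018 -.037
```

```text
cm [ 0.09 -0.07  0.32] rv [ 0.0033 -0.0013 -0.0006] gap 50.8 j [0.2532 0.6162 1.7863 0.0004 0.7355 0.2905] F [ 0.2458 -0.2509  0.0022] t 15.25
```

Call:
jog_arm([
  [0.7,0,0,0.1,0,0,0],
  [1,0,0,0.1,0,0,0],
  [1,0,0,0.1,0,0,0],
  [1,0,0,0.1,0,0,0],
  [1,0,0,0.1,0,0,0],
])

```text
time: 15.75
tcp_pos: [0.6002, 0.1574, 0.0217]
ee_rot: [[0.037, 0.999, 0.006], [0.999, -0.037, 0.002], [0.002, 0.006, -1.0]]
wrist_force: [-1.0, -1.0, 6.6]
finger_gap: 0.168
```

Call:
jog_arm([
  [1,0,0,-0.5,0,0,0],
  [1,0,0,-1.5,0,0,0],
  [1,0,0,-4,0,0,0],
  [1,0,0,-8,0,0,0],
  [1,0,0,-13,0,0,0],
])

```text
time: 16.25
tcp_pos: [0.5976, 0.1568, 0.151]
ee_rot: [[0.037, 0.999, 0.001], [0.999, -0.037, 0.001], [0.001, 0.001, -1.0]]
wrist_force: [1.0, -0.3, -3.0]
finger_gap: 0.171
```

```bash
python3 go.py .5227 -.2612 .17 1.484;  python3 -c "
from h import *
p=snap('side','d8.png');p=snap('wrist','w5.png')"
```

```text
cm [-42.05  -5.92  -1.94] rv [ 0.0016  0.0003 -1.5214] gap 14.5 j [0.254  0.4381 1.7284 0.0005 0.9736 0.2911] F [ 1.0064 -0.2536 -3.0219] t 16.25
```

View pics/w5.png

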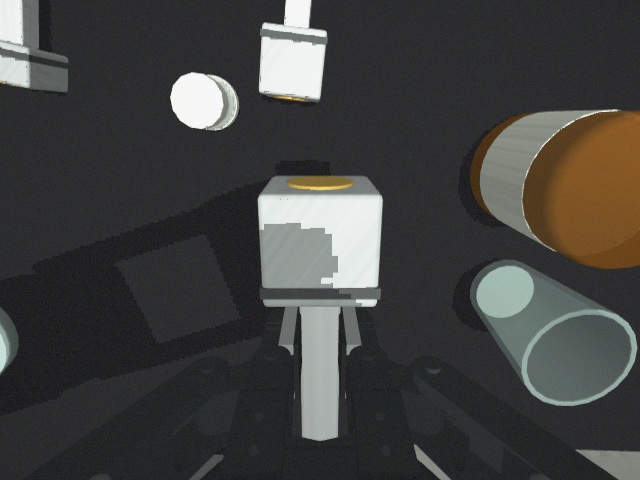

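Call:
jog_arm([
  [1,-4,0,-3,0,0,-0.05],
  [1,-42,-5.9,-4,0,0,-1.52],
  [1,-42,-5.9,-4,0,0,-1.52],
  [1,-42,-5.9,-4,0,0,-1.52],
  [1,-42,-5.9,-4,0,0,-1.52],
])

```text
time: 16.85
tcp_pos: [0.561, -0.0692, 0.185]
ee_rot: [[-0.55, 0.835, 0.005], [0.835, 0.55, 0.002], [-0.001, 0.005, -1.0]]
wrist_force: [-0.1, -1.1, -3.3]
finger_gap: 0.166
```

```bash
python3 go.py .5227 -.2612 .17 1.484
```

```text
cm [-13.92 -13.77   1.45] rv [ 0.0039  0.0031 -0.9012] gap 14.1 j [-0.1267  0.3214  1.8201  0.0027  0.9958 -0.711 ] F [-0.081  -1.1172 -3.2507] t 16.85
```

Call:
jog_arm([
  [1,-13.9,-13.8,0,0,0,-0.9],
  [1,-13.9,-13.8,0,0,0,-0.9],
  [1,-13.9,-13.8,0,0,0,-0.9],
  [1,-13.9,-13.8,0,0,0,-0.9],
  [1,-13.9,-13.8,0,0,0,-0.9],
])

```text
time: 17.35
tcp_pos: [0.5208, -0.2633, 0.1844]
ee_rot: [[-0.959, 0.282, 0.005], [0.282, 0.959, 0.0], [-0.004, 0.002, -1.0]]
wrist_force: [-0.2, 0.7, -3.9]
finger_gap: 0.172
```

Call:
jog_arm([
  [1,0,0,0,0,0,-0.15],
  [1,0,0,0,0,0,-0.18],
  [1,0,0,0,0,0,-0.18],
  [1,0,0,0,0,0,-0.18],
])

```text
time: 17.75
tcp_pos: [0.5219, -0.2591, 0.1845]
ee_rot: [[-0.994, 0.11, 0.004], [0.11, 0.994, 0.002], [-0.004, 0.002, -1.0]]
wrist_force: [0.2, -0.4, -3.3]
finger_gap: 0.169
```

```bash
python3 go.py .5227 -.2612 .06 1.484
```

```text
cm [-0.05 -0.23 12.45] rv [ 0.0024  0.0043 -0.0235] gap 14.3 j [-0.4655  0.348   1.7821  0.0045  1.0083 -1.9285] F [ 0.2382 -0.3696 -3.2623] t 17.75
```

Call:
jog_arm([
  [1,0,-0.2,3,0.002,0.004,-0.023],
  [1,0,-0.2,6.5,0.002,0.004,-0.023],
  [1,0,-0.2,10,0.002,0.004,-0.023],
  [1,0,-0.2,11.8,0.002,0.004,-0.023],
  [1,0,-0.2,12.4,0.002,0.004,-0.023],
])

```text
time: 18.25
tcp_pos: [0.5213, -0.2602, 0.0585]
ee_rot: [[-0.996, 0.086, -0.003], [0.086, 0.996, 0.002], [0.003, 0.002, -1.0]]
wrist_force: [-0.2, -0.7, -3.4]
finger_gap: 0.171
```

```bash
python3 go.py .5227 -.2612 .037 1.484;  python3 -c "
from h import *
p=snap('side','d9.png');q=snap('scene','s9.png');a=np.hstack([cv2.resize(p['color'][80:220,240:360],(400,467)),cv2.resize(q['color'][100:240,160:320],(400,467))]);cv2.imwrite('pics/m9.png',a)"
```

```text
cm [-0.16 -0.1   2.15] rv [ 0.0016 -0.0027  0.0002] gap 14.5 j [-0.4657  0.521   1.8538  0.0007  0.7699 -1.9504] F [-0.1531 -0.7016 -3.4203] t 18.25
```

View pics/m9.png

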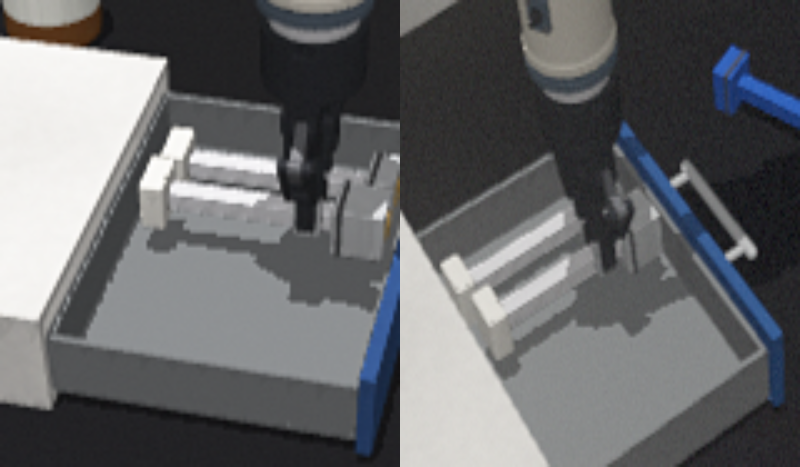

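A hovers beside B, level and clear. Lowering.

Call:
jog_arm([
  [1,-0.1,-0.1,0.8,0,0,0],
  [1,-0.1,-0.1,1.3,0,0,0],
  [1,-0.1,-0.1,1.6,0,0,0],
  [1,-0.1,-0.1,1.8,0,0,0],
  [1,-0.1,-0.1,1.9,0,0,0],
])

```text
time: 18.85
tcp_pos: [0.5236, -0.2623, 0.0418]
ee_rot: [[-0.996, 0.086, 0.001], [0.086, 0.996, -0.0], [-0.001, 0.0, -1.0]]
wrist_force: [0.1, 0.1, -3.2]
finger_gap: 0.165
```

Call:
jog_arm([
  [1,0,0,0.1,0,0,0],
  [1,0,0,0.2,0,0,0],
  [1,0,0,0.2,0,0,0],
])

```text
time: 19.15
tcp_pos: [0.5235, -0.2622, 0.0397]
ee_rot: [[-0.996, 0.086, 0.001], [0.086, 0.996, 0.0], [-0.001, 0.0, -1.0]]
wrist_force: [-1.0, 0.3, -3.3]
finger_gap: 0.171
```

Call:
jog_arm([
  [1,0,0,0.1,0,0,0],
  [1,0,0,0.2,0,0,0],
  [1,0,0,0.25,0,0,0],
  [1,0,0,0.3,0,0,0],
  [1,0,0,0.3,0,0,0],
])

```text
time: 19.65
tcp_pos: [0.5236, -0.2622, 0.0368]
ee_rot: [[-0.996, 0.086, 0.001], [0.086, 0.996, 0.0], [-0.001, 0.0, -1.0]]
wrist_force: [-0.1, -0.7, -2.4]
finger_gap: 0.172
```

Call:
jog_arm([
  [1,0,0,0.05,0,0,0],
  [1,0,0,0.1,0,0,0],
  [1,0,0,0.1,0,0,0],
])

```text
time: 19.95
tcp_pos: [0.5243, -0.2624, 0.0367]
ee_rot: [[-0.996, 0.086, 0.002], [0.086, 0.996, -0.0], [-0.002, -0.0, -1.0]]
wrist_force: [-1.0, 2.5, 6.3]
finger_gap: 0.167
```

Call:
jog_arm([
  [0.7,0,0,0,0,0,0],
  [0.5,0,0,0,0,0,0],
  [0.5,0,0,0,0,0,0],
  [0.5,0,0,-3,0,0,0],
  [0.5,0,0,-7,0,0,0],
])

```text
time: 20.45
tcp_pos: [0.522, -0.2615, 0.1046]
ee_rot: [[-0.996, 0.086, -0.003], [0.086, 0.996, 0.002], [0.003, 0.002, -1.0]]
wrist_force: [1.4, -1.1, 0.7]
finger_gap: 0.501
```

Call:
jog_arm([
  [0.5,2,4,-5,0,0,0.1],
  [0.5,3,9,-8,0,0,0.25],
  [0.5,3,14,-9,0,0,0.4],
  [0.5,3,19,-9,0,0,0.55],
  [0.4,3,24,-9,0,0,0.7],
])

```text
time: 20.95
tcp_pos: [0.512, -0.0557, 0.1953]
ee_rot: [[-0.73, 0.683, 0.003], [0.683, 0.73, -0.0], [-0.002, 0.002, -1.0]]
wrist_force: [-0.2, -0.5, -0.4]
finger_gap: 0.596
```

```bash
python3 look2.py 10 CD; python3 go.py .5964 .3132 .16 -.147; python3 -c "
from h import *
p=cv2.imread('pics/d10.png');q=cv2.imread('pics/s10.png');a=np.hstack([cv2.resize(p[80:220,240:360],(400,467)),cv2.resize(q[100:240,160:320],(400,467))]);cv2.imwrite('pics/m10.png',a)"
```

```text
C sc [ 0.5967  0.3129 -1.7204] 0.0035 jaw -0.15
C sd [ 0.5962  0.3134 -1.7168] 0.0114 jaw -0.146
D sc [ 0.4246  0.3384 -1.8322] 0.0048 jaw -0.261
D sd [ 0.4238  0.3386 -1.8298] 0.0074 jaw -0.259
cm [18.76 32.55  3.54] rv [ 0.0025 -0.0005  0.9689] gap 50.8 j [-0.1069  0.2359  1.9151  0.0017  0.9886 -0.9297] F [ 0.8294 -0.2834 -0.8333] t 21.05
```

View pics/m10.png

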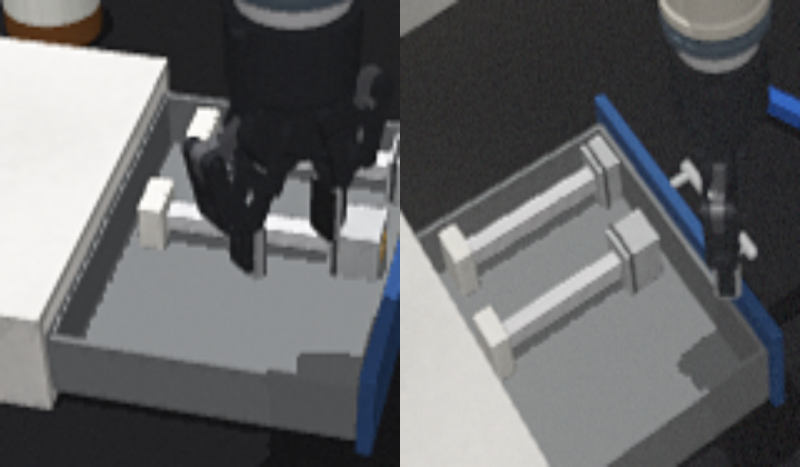

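B in the drawer looks displaced towards the far wall since the previous picture. Measuring both.

```bash
cat > meas.py <<'E'
from h import *
import sys
# segment in the drawer: click-based; args file pixels -> tray coords at z
T=np.array([.4535,-.220]);ex=np.array([.9962,-.087]);ey=np.array([.087,.9962])
def tr(X): d=np.array(X[:2])-T; return d@ex,d@ey
p=arm.capture('scene')
args=list(map(float,sys.argv[1:]))
for i in range(0,len(args),3):
    X=ray(p,*args[i:i+3]); print(args[i:i+3],X[:2],'tray',np.round(tr(X),4))
E
python3 - <<'E'
import cv2
a=cv2.imread('pics/s10.png')[130:245,165:285]; cv2.imwrite('pics/z10.png',cv2.resize(a,(600,575),interpolation=cv2.INTER_CUBIC))
a=cv2.imread('pics/s7.png')[130:245,165:285]; cv2.imwrite('pics/z7.png',cv2.resize(a,(600,575),interpolation=cv2.INTER_CUBIC))
E
```

```text
(no output)
```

View pics/z10.png

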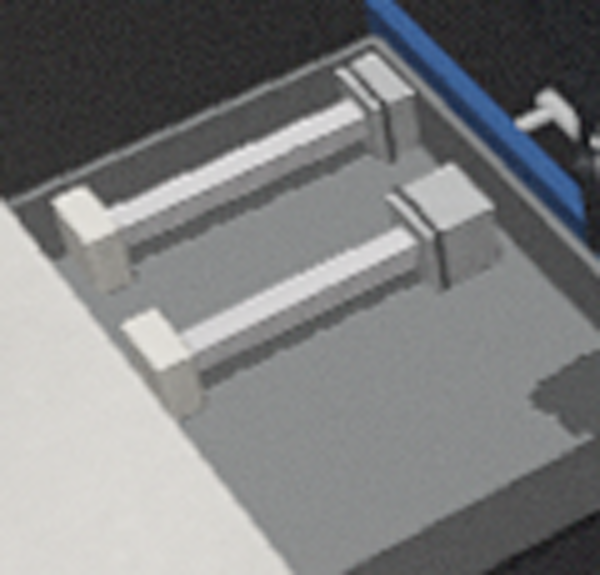

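View pics/z7.png

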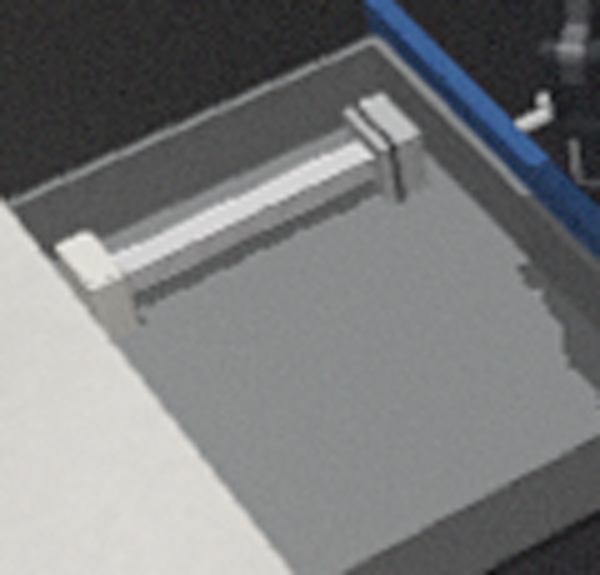

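```bash
python3 meas.py 241.4 146.8 .055 253.6 169.6 .055 182 173 .055 196 197.4 .055; echo before; python3 meas.py 241.8 156.2 .055 182.2 182 .055
```

```text
[241.4, 146.8, 0.055] [ 0.4549 -0.3468] tray [ 0.0124 -0.1262]
[253.6, 169.6, 0.055] [ 0.4831 -0.255 ] tray [ 0.0325 -0.0323]
[182.0, 173.0, 0.055] [ 0.624  -0.3663] tray [ 0.1825 -0.131 ]
[196.0, 197.4, 0.055] [ 0.6439 -0.2702] tray [ 0.1941 -0.0334]
before
[241.8, 156.2, 0.055] [ 0.4757 -0.3161] tray [ 0.0304 -0.0938]
[182.2, 182.0, 0.055] [ 0.6407 -0.3382] tray [ 0.1967 -0.1015]
```

B was knocked about 35 mm to the far wall and front. It still lies flat, lengthwise, head to the front, and 50+ mm clear of A, so no mending is needed. Continuing with C.

Call:
jog_arm([
  [0.4,18.7,32.5,3,0,0,0.97],
  [0.4,18.7,32.5,3,0,0,0.97],
  [0.4,18.7,32.5,3,0,0,0.97],
  [0.4,18.7,32.5,3,0,0,0.97],
  [0.4,18.7,32.5,3,0,0,0.97],
])

```text
time: 21.65
tcp_pos: [0.5642, 0.1686, 0.1752]
ee_rot: [[-0.122, 0.993, 0.001], [0.993, 0.122, -0.0], [-0.001, 0.001, -1.0]]
wrist_force: [1.4, -0.6, -0.0]
finger_gap: 0.597
```

```bash
python3 go.py .5964 .3132 .12 -.147
```

```text
cm [13.97  4.95  5.52] rv [0.0008 0.0005 0.2692] gap 50.7 j [ 0.2882  0.3689  1.7744 -0.0008  0.9977  0.1664] F [ 1.4282 -0.5695 -0.0476] t 21.65
```

Call:
jog_arm([
  [0.4,14,5,5.5,0,0,0.27],
  [0.4,14,5,5.5,0,0,0.27],
  [0.4,14,5,5.5,0,0,0.27],
  [0.4,14,5,5.5,0,0,0.27],
  [0.4,14,5,5.5,0,0,0.27],
])

```text
time: 22.15
tcp_pos: [0.5954, 0.3135, 0.1191]
ee_rot: [[0.139, 0.99, -0.001], [0.99, -0.139, -0.001], [-0.001, -0.001, -1.0]]
wrist_force: [0.4, -0.6, -0.4]
finger_gap: 0.598
```

```bash
python3 go.py .5964 .3132 .07 -.147
```

```text
cm [-0.01  0.11  4.91] rv [-0.0007  0.0012  0.0074] gap 50.9 j [ 0.4827  0.552   1.6175 -0.0008  0.9733  0.6227] F [ 0.3791 -0.5554 -0.4088] t 22.15
```

Call:
jog_arm([
  [0.4,0,0.1,3,0,0,0.007],
  [0.4,0,0.1,5,0,0,0.007],
  [0.4,0,0.1,5,0,0,0.007],
  [0.4,0,0.1,5,0,0,0.007],
])

```text
time: 22.55
tcp_pos: [0.5968, 0.3118, 0.0714]
ee_rot: [[0.149, 0.989, 0.001], [0.989, -0.149, -0.0], [-0.0, 0.001, -1.0]]
wrist_force: [0.1, -0.1, 0.4]
finger_gap: 0.606
```

```bash
python3 go.py .5964 .3132 .018 -.147;  python3 -c "
from h import *
p=snap('wrist','w6.png'); print(proj(p,(.5964,.3132,.028)))"
```

```text
cm [ 0.13 -0.06  5.34] rv [ 0.0008  0.0002 -0.0031] gap 51.5 j [ 0.4795  0.6105  1.6406 -0.0008  0.8901  0.63  ] F [ 0.1244 -0.1149  0.3998] t 22.55
(np.float64(317.40955891713435), np.float64(281.7944068071791))
```

View pics/w6.png

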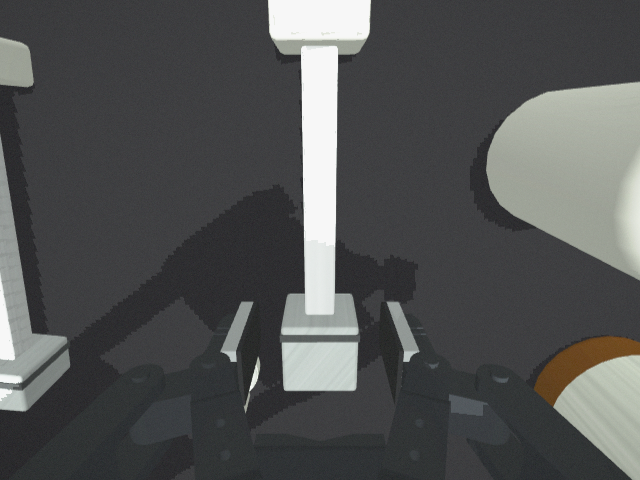

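Balance point of C predicted at (317,282), on the shaft; the jar at (255,380) is clear of the fingers. Descending.

Call:
jog_arm([
  [0.4,0,0,2.5,0,0,0],
  [0.4,0,0,4,0,0,0],
  [0.4,0,0,5,0,0,0],
  [0.4,0,0,5.2,0,0,0],
  [0.4,0,0,5.2,0,0,0],
])

```text
time: 23.1
tcp_pos: [0.5964, 0.3135, 0.0188]
ee_rot: [[0.148, 0.989, 0.001], [0.989, -0.148, -0.0], [0.0, 0.001, -1.0]]
wrist_force: [-0.1, -0.7, -0.4]
finger_gap: 0.596
```

```bash
python3 go.py .5964 .3132 .018 -.147
```

```text
cm [-0.03  0.01  0.08] rv [ 0.0007 -0.     -0.0019] gap 50.7 j [ 0.482   0.6814  1.6552 -0.0005  0.8044  0.6312] F [-0.1106 -0.6842 -0.3726] t 23.1
```

Call:
jog_arm([
  [0.7,0,0,-0.2,0,0,0],
  [1,0,0,-0.2,0,0,0],
  [1,0,0,-0.2,0,0,0],
  [1,0,0,-0.2,0,0,0],
  [1,0,0,-0.2,0,0,0],
])

```text
time: 23.6
tcp_pos: [0.5971, 0.3139, 0.0218]
ee_rot: [[0.148, 0.989, 0.003], [0.989, -0.148, 0.001], [0.001, 0.002, -1.0]]
wrist_force: [-0.5, -0.4, 6.0]
finger_gap: 0.172
```

Call:
jog_arm([
  [1,0,0,-0.5,0,0,0],
  [1,0,0,-1.5,0,0,0],
  [1,0,0,-4,0,0,0],
  [1,0,0,-8,0,0,0],
  [1,0,0,-13,0,0,0],
])

```text
time: 24.1
tcp_pos: [0.5945, 0.3127, 0.1503]
ee_rot: [[0.148, 0.989, -0.003], [0.989, -0.148, -0.002], [-0.003, -0.003, -1.0]]
wrist_force: [0.7, 0.7, -4.4]
finger_gap: 0.173
```

```bash
python3 go.py .5287 -.1914 .18 -1.658;  python3 -c "
from h import *
p=snap('side','d11.png');p=snap('wrist','w7.png')"
```

```text
cm [-50.83   0.96  -2.85] rv [-0.0004  0.0043  1.5091] gap 14.7 j [ 0.4821  0.5163  1.5989 -0.0004  1.0302  0.6312] F [ 0.6568  0.6503 -4.428 ] t 24.1
```

View pics/w7.png

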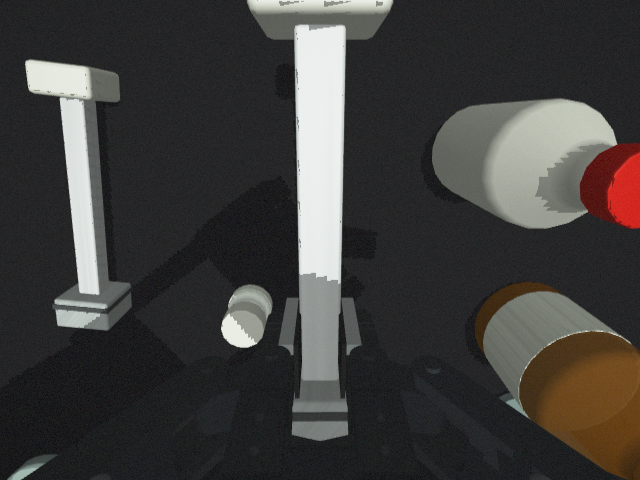

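View pics/d11.png

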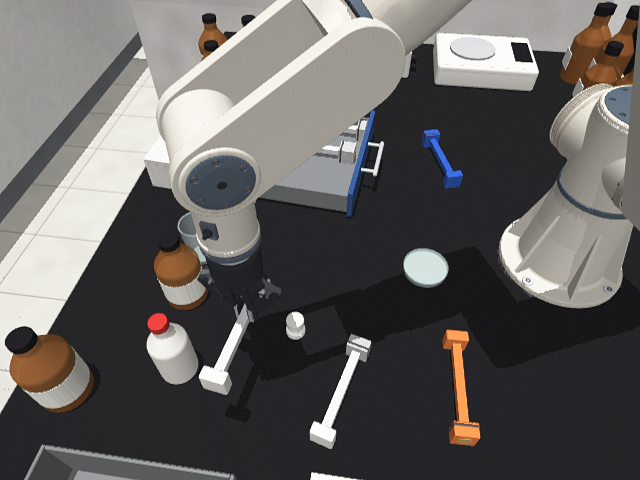

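Call:
jog_arm([
  [1,-1,-1,-5,0,0,0],
  [1,-5,-2,-7,0,0,0],
  [1,-10,-3,-7,0,0,0],
  [1,-15,-4,-7,0,0,0],
  [1,-20,-4,-7,0,0,0.05],
])

```text
time: 24.7
tcp_pos: [0.5248, 0.1222, 0.2202]
ee_rot: [[0.197, 0.98, -0.001], [0.98, -0.197, -0.0], [-0.0, -0.001, -1.0]]
wrist_force: [0.8, -1.3, -5.0]
finger_gap: 0.172
```

```bash
python3 go.py .5287 -.1914 .19 -1.658
```

```text
cm [-30.67   6.56   3.03] rv [-0.0003  0.0008  1.4599] gap 14.6 j [ 0.226   0.2436  1.8399 -0.      1.0589  0.4241] F [ 0.8048 -1.2813 -5.02  ] t 24.7
```

Call:
jog_arm([
  [1,-30.6,6.5,1,0,0,1.46],
  [1,-30.6,6.5,1,0,0,1.46],
  [1,-30.6,6.5,1,0,0,1.46],
  [1,-30.6,6.5,1,0,0,1.46],
  [1,-30.6,6.5,1,0,0,1.46],
])

```text
time: 25.2
tcp_pos: [0.5289, -0.1281, 0.2122]
ee_rot: [[0.816, 0.578, 0.0], [0.578, -0.816, 0.0], [0.0, -0.0, -1.0]]
wrist_force: [0.7, -0.5, -5.2]
finger_gap: 0.169
```

```bash
python3 go.py .5287 -.1914 .18 -1.658
```

```text
cm [-3.67  5.16  3.22] rv [-0.0003 -0.0003  0.7029] gap 14.3 j [-0.2406  0.2603  1.8372  0.0004  1.0441  0.7143] F [ 0.7459 -0.5498 -5.187 ] t 25.2
```

Call:
jog_arm([
  [1,-3.6,5.1,3.2,0,0,0.7],
  [1,-3.6,5.1,3.2,0,0,0.7],
  [1,-3.6,5.1,3.2,0,0,0.7],
  [1,-3.6,5.1,3.2,0,0,0.7],
  [1,-3.6,5.1,3.2,0,0,0.7],
])

```text
time: 25.7
tcp_pos: [0.5294, -0.1888, 0.1798]
ee_rot: [[0.996, -0.085, -0.001], [-0.085, -0.996, 0.001], [-0.001, -0.001, -1.0]]
wrist_force: [-0.0, -0.7, -5.1]
finger_gap: 0.174
```

```bash
python3 go.py .5287 -.1914 .06 -1.658
```

```text
cm [-0.04  0.27 11.98] rv [-0.0007  0.0008  0.0024] gap 14.8 j [-0.3455  0.3257  1.8275  0.0005  0.9894  1.3099] F [-0.0087 -0.6522 -5.0522] t 25.7
```

Call:
jog_arm([
  [1,0,0.2,3,0,0,0],
  [1,0,0.2,6.5,0,0,0],
  [1,0,0.2,10,0,0,0],
  [1,0,0.2,11.5,0,0,0],
  [1,0,0.2,12,0,0,0],
])

```text
time: 26.2
tcp_pos: [0.5289, -0.1901, 0.0589]
ee_rot: [[0.997, -0.078, -0.003], [-0.078, -0.997, 0.001], [-0.003, -0.001, -1.0]]
wrist_force: [-0.4, 0.4, -4.7]
finger_gap: 0.168
```

```bash
python3 go.py .5287 -.1914 .037 -1.658;  python3 -c "
from h import *
p=snap('side','d12.png');q=snap('scene','s12.png');a=np.hstack([cv2.resize(p['color'][80:220,240:360],(400,467)),cv2.resize(q['color'][100:240,160:320],(400,467))]);cv2.imwrite('pics/m12.png',a)"
```

```text
cm [-0.    0.13  2.19] rv [-0.0011  0.0027  0.009 ] gap 14.3 j [-0.348   0.4966  1.8996  0.0006  0.7483  1.3006] F [-0.3716  0.3928 -4.736 ] t 26.2
```

View pics/m12.png

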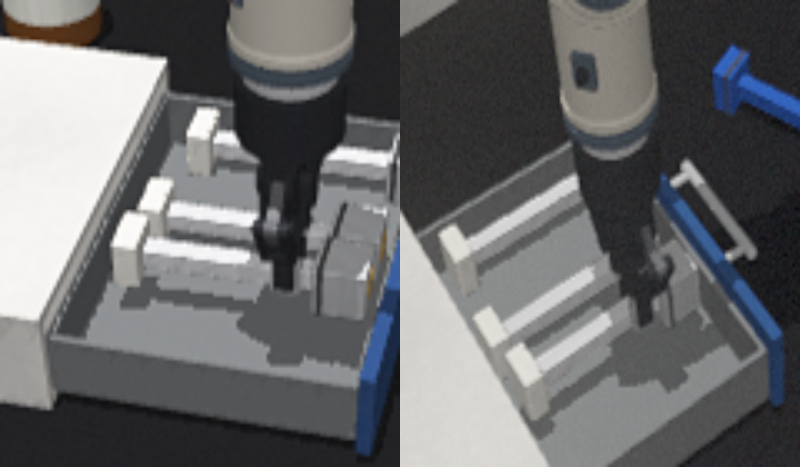

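C hovers level beside A. Lowering.

Call:
jog_arm([
  [1,0,0.1,0.8,0,0.002,0.009],
  [1,0,0.1,1.3,0,0.002,0.009],
  [1,0,0.1,1.6,0,0.002,0.009],
  [1,0,0.1,1.8,0,0.002,0.009],
  [1,0,0.1,1.9,0,0.002,0.009],
])

```text
time: 26.8
tcp_pos: [0.5302, -0.1917, 0.0416]
ee_rot: [[0.996, -0.087, 0.003], [-0.087, -0.996, -0.0], [0.003, -0.0, -1.0]]
wrist_force: [-0.3, 0.1, -4.6]
finger_gap: 0.169
```

Call:
jog_arm([
  [1,0,0,0.1,0,0,0],
  [1,0,0,0.2,0,0,0],
  [1,0,0,0.2,0,0,0],
])

```text
time: 27.1
tcp_pos: [0.5302, -0.1916, 0.0396]
ee_rot: [[0.996, -0.087, 0.003], [-0.087, -0.996, -0.0], [0.003, -0.0, -1.0]]
wrist_force: [0.2, -0.1, -4.3]
finger_gap: 0.17
```

Call:
jog_arm([
  [1,0,0,0.1,0,0,0],
  [1,0,0,0.2,0,0,0],
  [1,0,0,0.25,0,0,0],
  [1,0,0,0.25,0,0,0],
])

```text
time: 27.5
tcp_pos: [0.5301, -0.1916, 0.0371]
ee_rot: [[0.996, -0.087, 0.003], [-0.087, -0.996, -0.0], [0.003, -0.0, -1.0]]
wrist_force: [-0.3, -0.5, -4.8]
finger_gap: 0.172
```

Call:
jog_arm([
  [1,0,0,0.05,0,0,0],
  [1,0,0,0.1,0,0,0],
  [1,0,0,0.1,0,0,0],
])

```text
time: 27.8
tcp_pos: [0.5308, -0.1917, 0.0368]
ee_rot: [[0.996, -0.087, 0.004], [-0.087, -0.996, -0.0], [0.004, -0.0, -1.0]]
wrist_force: [-1.9, 1.3, 4.1]
finger_gap: 0.173
```

Call:
jog_arm([
  [0.7,0,0,0,0,0,0],
  [0.5,0,0,0,0,0,0],
  [0.5,0,0,0,0,0,0],
  [0.5,0,0,-3,0,0,0],
  [0.5,0,0,-7,0,0,0],
])

```text
time: 28.3
tcp_pos: [0.5285, -0.1911, 0.1051]
ee_rot: [[0.996, -0.087, -0.001], [-0.087, -0.996, 0.001], [-0.001, -0.001, -1.0]]
wrist_force: [0.4, 0.2, -0.2]
finger_gap: 0.498
```

Call:
jog_arm([
  [0.5,-1,-3,-5,0,0,-0.1],
  [0.5,-2,-8,-8,0,0,-0.25],
  [0.5,-4,-13,-9,0,0,-0.4],
  [0.5,-5,-18,-9,0,0,-0.55],
  [0.4,-6,-22,-9,0,0,-0.7],
])

```text
time: 28.8
tcp_pos: [0.491, 0.0221, 0.1968]
ee_rot: [[0.815, 0.579, 0.005], [0.579, -0.815, 0.0], [0.004, 0.003, -1.0]]
wrist_force: [1.6, -0.1, 0.3]
finger_gap: 0.602
```

```bash
python3 look2.py 13 D; python3 go.py .4242 .3385 .16 -.26; python3 -c "
from h import *
p=cv2.imread('pics/d13.png');q=cv2.imread('pics/s13.png');a=np.hstack([cv2.resize(p[80:220,240:360],(400,467)),cv2.resize(q[100:240,160:320],(400,467))]);cv2.imwrite('pics/m13.png',a)"
```

```text
D sc [ 0.4246  0.3383 -1.8315] 0.006 jaw -0.261
D sd [ 0.4237  0.3386 -1.8313] 0.0049 jaw -0.261
cm [ 12.9  -29.3    3.63] rv [ 0.002  -0.003  -0.6886] gap 51.0 j [0.0476 0.1968 1.9631 0.0014 0.9783 0.9954] F [ 0.148  -1.1679 -0.2358] t 28.9
```

View pics/m13.png

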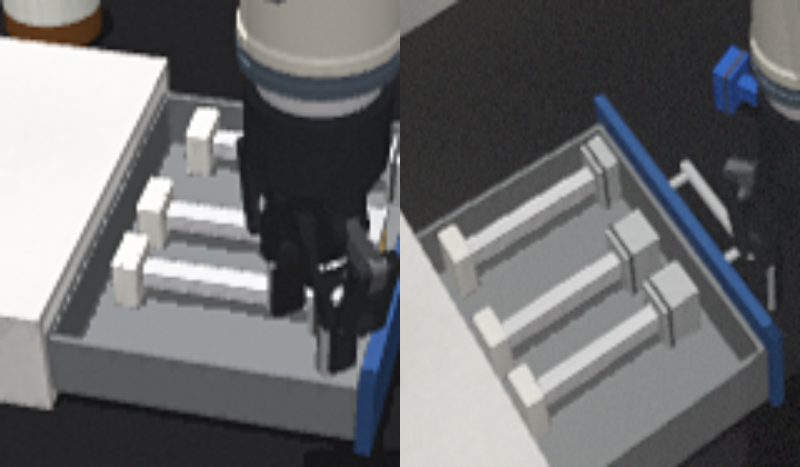

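Three probes side by side. Now D (unmoved).

Call:
jog_arm([
  [0.4,12.9,-29.3,3.6,0,0,-0.69],
  [0.4,12.9,-29.3,3.6,0,0,-0.69],
  [0.4,12.9,-29.3,3.6,0,0,-0.69],
  [0.4,12.9,-29.3,3.6,0,0,-0.69],
  [0.4,12.9,-29.3,3.6,0,0,-0.69],
])

```text
time: 29.4
tcp_pos: [0.442, 0.2655, 0.1674]
ee_rot: [[0.261, 0.965, 0.003], [0.965, -0.261, -0.0], [0.001, 0.003, -1.0]]
wrist_force: [0.5, -0.3, 0.4]
finger_gap: 0.601
```

```bash
python3 go.py .4242 .3385 .10 -.26
```

```text
cm [ 6.57 -3.65  6.73] rv [ 0.0034 -0.0008 -0.0036] gap 51.1 j [ 0.5392  0.2727  1.9377 -0.0023  0.9282  0.8042] F [ 0.5309 -0.3053  0.3976] t 29.4
```

Call:
jog_arm([
  [0.4,6.5,-3.6,6.7,0,0,0],
  [0.4,6.5,-3.6,6.7,0,0,0],
  [0.4,6.5,-3.6,6.7,0,0,0],
  [0.4,6.5,-3.6,6.7,0,0,0],
])

```text
time: 29.8
tcp_pos: [0.4244, 0.3361, 0.0995]
ee_rot: [[0.264, 0.965, 0.001], [0.965, -0.264, -0.002], [-0.001, 0.002, -1.0]]
wrist_force: [0.5, -0.5, 0.6]
finger_gap: 0.601
```

```bash
python3 go.py .4242 .3385 .06 -.26;  python3 -c "
from h import *
p=snap('wrist','w8.png'); print(proj(p,(.4242,.3385,.028)))"
```

```text
cm [ 0.23 -0.09  3.95] rv [ 0.0016  0.0015 -0.0069] gap 51.1 j [ 0.6683  0.4076  1.9277 -0.003   0.8064  0.9373] F [ 0.5017 -0.4559  0.5754] t 29.8
(np.float64(317.03286355556907), np.float64(260.09376355710924))
```

View pics/w8.png

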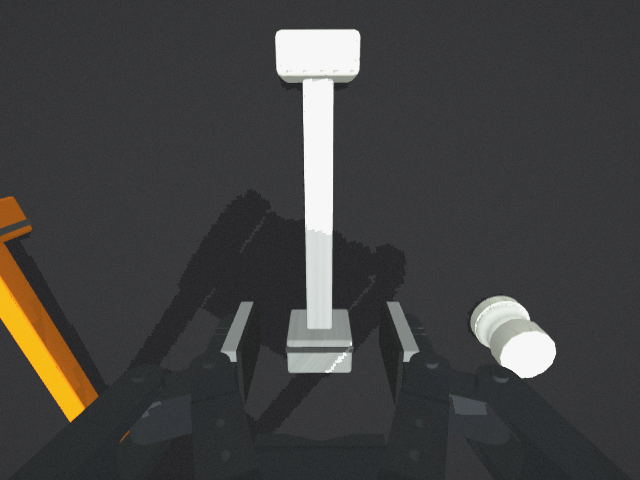

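The short-head metal probe D is centred, balance point at (317,260); the orange look-alike at (40,300) is to the side.

Call:
jog_arm([
  [0.4,0.2,0,3.5,0,0,-0.006],
  [0.4,0.2,0,6,0,0,-0.006],
  [0.4,0.2,0,7.4,0,0,-0.006],
  [0.4,0.2,0,7.9,0,0,-0.006],
  [0.4,0.2,0,7.9,0,0,-0.006],
])

```text
time: 30.35
tcp_pos: [0.4262, 0.3378, 0.0219]
ee_rot: [[0.26, 0.966, 0.003], [0.966, -0.26, -0.0], [0.001, 0.003, -1.0]]
wrist_force: [0.3, -0.4, 0.1]
finger_gap: 0.602
```

```bash
python3 go.py .4242 .3385 .021 -.26
```

```text
cm [ 0.01 -0.21  0.09] rv [ 0.003  -0.0008 -0.003 ] gap 51.2 j [ 0.6686  0.5362  1.9548 -0.0032  0.6482  0.9341] F [ 0.2845 -0.4035  0.1023] t 30.35
```

Call:
jog_arm([
  [0.7,0,-0.2,0.1,0,0,0],
  [1,0,-0.2,0.1,0,0,0],
  [1,0,-0.2,0.1,0,0,0],
  [1,0,-0.2,0.1,0,0,0],
  [1,0,-0.2,0.1,0,0,0],
])

```text
time: 30.85
tcp_pos: [0.4242, 0.3392, 0.0216]
ee_rot: [[0.259, 0.966, 0.004], [0.966, -0.259, 0.001], [0.002, 0.004, -1.0]]
wrist_force: [-0.7, -1.4, 6.9]
finger_gap: 0.174
```

Call:
jog_arm([
  [1,0,0,-0.5,0,0,0],
  [1,0,0,-1.5,0,0,0],
  [1,0,0,-4,0,0,0],
  [1,0,0,-8,0,0,0],
  [1,0,0,-13,0,0,0],
])

```text
time: 31.35
tcp_pos: [0.4221, 0.3379, 0.1511]
ee_rot: [[0.259, 0.966, 0.0], [0.966, -0.259, -0.002], [-0.002, 0.001, -1.0]]
wrist_force: [1.1, 1.1, -2.5]
finger_gap: 0.174
```

```bash
python3 go.py .5463 -.1227 .19 -1.658;  python3 -c "
from h import *
p=snap('side','d14.png');p=snap('wrist','w9.png')"
```

```text
cm [-41.28  23.92  -3.79] rv [0.0021 0.0012 1.3962] gap 14.8 j [ 0.6734  0.3325  1.8954 -0.0024  0.9149  0.9366] F [ 1.134   1.1341 -2.4699] t 31.35
```

View pics/d14.png

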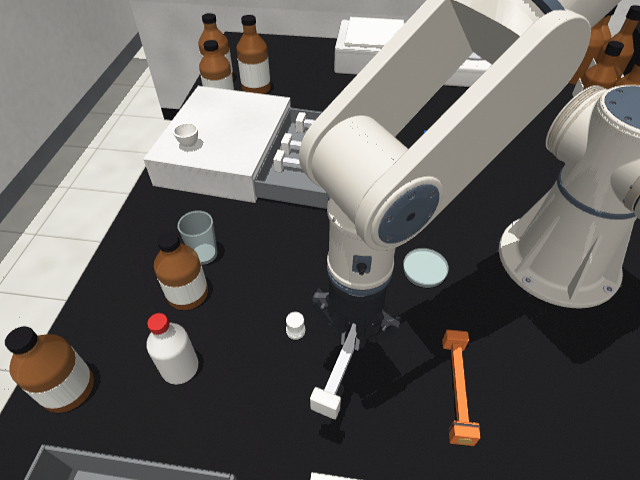

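Call:
jog_arm([
  [1,-3,2,-4,0,0,0.05],
  [1,-41.2,23.9,-5,0,0,1.4],
  [1,-41.2,23.9,-5,0,0,1.4],
  [1,-41.2,23.9,-5,0,0,1.4],
  [1,-41.2,23.9,-5,0,0,1.4],
])

```text
time: 31.95
tcp_pos: [0.4848, 0.112, 0.1937]
ee_rot: [[0.794, 0.608, 0.003], [0.608, -0.794, -0.0], [0.002, 0.002, -1.0]]
wrist_force: [1.3, 0.5, -3.0]
finger_gap: 0.169
```

```bash
python3 go.py .5463 -.1227 .19 -1.658
```

```text
cm [-9.38 22.37  0.39] rv [ 0.0009 -0.0028  0.7405] gap 14.4 j [ 0.2245  0.2109  1.9512 -0.0009  0.9767  1.1425] F [ 1.2827  0.4731 -2.9863] t 31.95
```

Call:
jog_arm([
  [1,-9.4,22.4,0.5,0,0,0.74],
  [1,-9.4,22.4,0.5,0,0,0.74],
  [1,-9.4,22.4,0.5,0,0,0.74],
  [1,-9.4,22.4,0.5,0,0,0.74],
  [1,-9.4,22.4,0.5,0,0,0.74],
])

```text
time: 32.45
tcp_pos: [0.5478, -0.1233, 0.1886]
ee_rot: [[0.996, -0.088, 0.003], [-0.088, -0.996, -0.0], [0.003, -0.0, -1.0]]
wrist_force: [0.8, 0.6, -2.5]
finger_gap: 0.171
```

Call:
jog_arm([
  [1,0,0,0.5,0,0,0.02],
  [1,0,0,0.5,0,0,0.02],
  [1,0,0,0.5,0,0,0.02],
])

```text
time: 32.75
tcp_pos: [0.5472, -0.1201, 0.1834]
ee_rot: [[0.995, -0.099, 0.001], [-0.099, -0.995, 0.001], [0.001, -0.001, -1.0]]
wrist_force: [-0.2, 0.6, -2.2]
finger_gap: 0.173
```

```bash
python3 go.py .5463 -.1227 .06 -1.658
```

```text
cm [-0.08  0.28 12.34] rv [-0.0006 -0.0013 -0.0124] gap 14.7 j [-0.2192  0.3175  1.8301  0.001   0.9927  1.4507] F [-0.2245  0.5754 -2.2061] t 32.75
```

Call:
jog_arm([
  [1,-0.1,0.25,3,0,0,-0.012],
  [1,-0.1,0.25,6.5,0,0,-0.012],
  [1,-0.1,0.25,10,0,0,-0.012],
  [1,-0.1,0.25,11.8,0,0,-0.012],
  [1,-0.1,0.25,12.3,0,0,-0.012],
])

```text
time: 33.25
tcp_pos: [0.5455, -0.1215, 0.0589]
ee_rot: [[0.996, -0.086, -0.001], [-0.086, -0.996, 0.001], [-0.001, -0.001, -1.0]]
wrist_force: [-0.3, 0.3, -3.3]
finger_gap: 0.172
```

```bash
python3 go.py .5463 -.1227 .037 -1.658;  python3 -c "
from h import *
p=snap('side','d15.png');q=snap('scene','s15.png');a=np.hstack([cv2.resize(p['color'][80:220,240:360],(400,467)),cv2.resize(q['color'][100:240,160:320],(400,467))]);cv2.imwrite('pics/m15.png',a)"
```

```text
cm [0.1  0.12 2.19] rv [-0.0008  0.001   0.0009] gap 14.6 j [-0.2222  0.4922  1.9079  0.001   0.7426  1.4342] F [-0.2963  0.3351 -3.2863] t 33.25
```

View pics/m15.png

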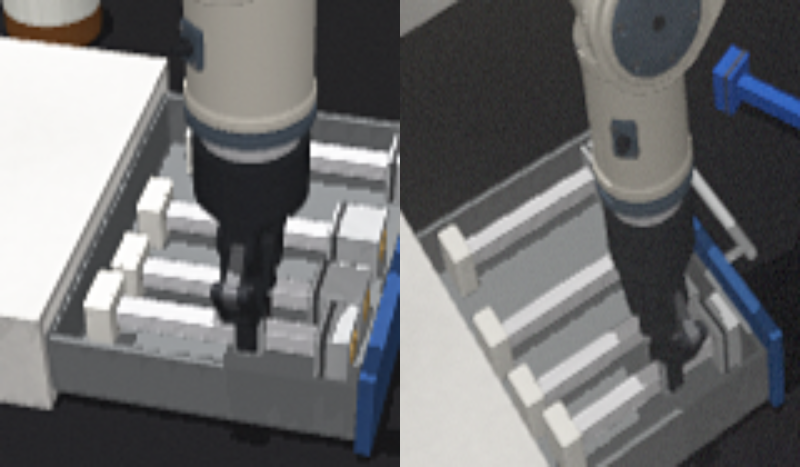

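Call:
jog_arm([
  [1,0,0,0.8,0,0,0],
  [1,0,0,1.3,0,0,0],
  [1,0,0,1.6,0,0,0],
  [1,0,0,1.8,0,0,0],
  [1,0,0,1.9,0,0,0],
])

```text
time: 33.85
tcp_pos: [0.5472, -0.1233, 0.0418]
ee_rot: [[0.996, -0.089, 0.003], [-0.089, -0.996, -0.0], [0.003, -0.0, -1.0]]
wrist_force: [0.4, -0.4, -1.5]
finger_gap: 0.174
```

Call:
jog_arm([
  [1,0,0,0.1,0,0,0],
  [1,0,0,0.2,0,0,0],
  [1,0,0,0.3,0,0,0],
  [1,0,0,0.35,0,0,0],
  [1,0,0,0.35,0,0,0],
])

```text
time: 34.35
tcp_pos: [0.5472, -0.1232, 0.0383]
ee_rot: [[0.996, -0.089, 0.003], [-0.089, -0.996, -0.0], [0.003, -0.0, -1.0]]
wrist_force: [0.8, -0.4, -2.8]
finger_gap: 0.169
```

Call:
jog_arm([
  [1,0,0,0.05,0,0,0],
  [1,0,0,0.1,0,0,0],
  [1,0,0,0.15,0,0,0],
  [1,0,0,0.15,0,0,0],
])

```text
time: 34.75
tcp_pos: [0.5472, -0.1232, 0.0368]
ee_rot: [[0.996, -0.089, 0.003], [-0.089, -0.996, -0.0], [0.003, -0.0, -1.0]]
wrist_force: [0.6, -0.1, -3.2]
finger_gap: 0.174
```

Call:
jog_arm([
  [1,0,0,0.05,0,0,0],
  [1,0,0,0.1,0,0,0],
  [1,0,0,0.1,0,0,0],
])

```text
time: 35.05
tcp_pos: [0.5479, -0.1232, 0.0366]
ee_rot: [[0.996, -0.089, 0.004], [-0.089, -0.996, -0.0], [0.004, -0.0, -1.0]]
wrist_force: [-0.5, -0.0, 4.6]
finger_gap: 0.169
```

Contact; release and retreat upward, then view.

Call:
jog_arm([
  [0.7,0,0,0,0,0,0],
  [0.5,0,0,0,0,0,0],
  [0.5,0,0,0,0,0,0],
  [0.5,0,0,-3,0,0,0],
  [0.5,0,0,-7,0,0,0],
])

```text
time: 35.55
tcp_pos: [0.5453, -0.1229, 0.1047]
ee_rot: [[0.996, -0.089, -0.002], [-0.089, -0.996, 0.001], [-0.002, -0.001, -1.0]]
wrist_force: [1.1, -0.4, 0.2]
finger_gap: 0.5
```

Call:
jog_arm([
  [0.5,-2,-3,-5,0,0,0],
  [0.5,-5,-6,-8,0,0,-0.15],
  [0.5,-9,-8,-10,0,0,-0.3],
  [0.5,-13,-11,-10,0,0,-0.45],
  [0.5,-16,-14,-10,0,0,-0.6],
])

```text
time: 36.05
tcp_pos: [0.4002, 0.0292, 0.2063]
ee_rot: [[0.87, 0.493, 0.005], [0.493, -0.87, 0.0], [0.004, 0.002, -1.0]]
wrist_force: [0.5, 1.3, -0.2]
finger_gap: 0.5
```

```bash
python3 -c "
from h import *
p=snap('side','d16.png');q=snap('scene','s16.png');a=np.hstack([cv2.resize(p['color'][80:220,240:360],(400,467)),cv2.resize(q['color'][130:260,160:290],(400,400+67))]);cv2.imwrite('pics/m16.png',a)"; python3 go.py .375 -.225 .18 -.089
```

```text
cm [-14.62  21.16   2.5 ] rv [ 0.0002 -0.0011 -0.9633] gap 42.4 j [0.0742 0.0368 2.1271 0.0009 0.9769 1.126 ] F [ 1.0364 -0.3335  0.4283] t 36.15
```

View pics/m16.png

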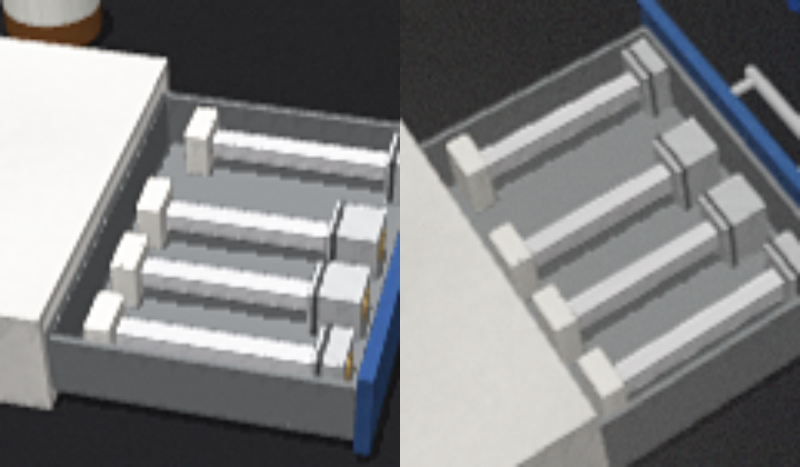

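View pics/s16.png

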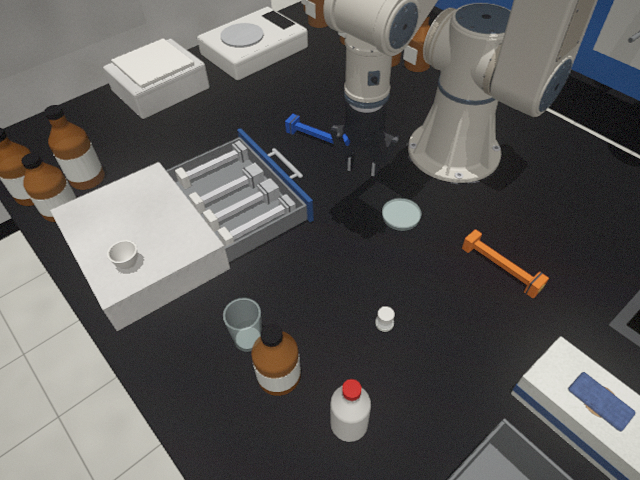

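All four probes lie flat side by side, heads at the front; jar (386,318), beaker (243,325), amber bottle (277,360) and wash bottle (350,410) look unchanged. Now closing: go to the handle.

Call:
jog_arm([
  [0.65,-12.2,21.8,4,0,0,-0.963],
  [0.65,-12.2,21.8,4,0,0,-0.963],
  [0.65,-12.2,21.8,4,0,0,-0.963],
  [0.65,-12.2,21.8,4,0,0,-0.963],
  [0.65,-12.2,21.8,4,0,0,-0.963],
])

```text
time: 36.65
tcp_pos: [0.4027, -0.1764, 0.1728]
ee_rot: [[0.424, 0.906, 0.004], [0.906, -0.424, -0.0], [0.001, 0.003, -1.0]]
wrist_force: [1.0, 0.9, 0.3]
finger_gap: 0.348
```

Call:
jog_arm([
  [0.68,0,0,0,0,0,-0.15],
  [0.68,0,0,0,0,0,-0.21],
  [0.68,0,0,0,0,0,-0.21],
])

```text
time: 36.95
tcp_pos: [0.4026, -0.1751, 0.1727]
ee_rot: [[0.231, 0.973, 0.003], [0.973, -0.231, -0.0], [0.001, 0.003, -1.0]]
wrist_force: [0.1, -0.4, 0.7]
finger_gap: 0.321
```

```bash
python3 go.py .402 -.217 .058 -.087
```

```text
cm [-4.09  0.88 11.47] rv [ 0.0026 -0.0003 -0.1462] gap 27.3 j [-0.4145  0.1511  2.0852  0.0013  0.9029 -0.1821] F [ 0.0881 -0.3603  0.7049] t 36.95
```

Call:
jog_arm([
  [0.68,-4.1,0.9,2,0,0,-0.146],
  [0.68,-4.1,0.9,4,0,0,-0.146],
  [0.68,-4.1,0.9,4,0,0,-0.146],
  [0.68,-4.1,0.9,4,0,0,-0.146],
])

```text
time: 37.35
tcp_pos: [0.4018, -0.2159, 0.1329]
ee_rot: [[0.088, 0.996, 0.002], [0.996, -0.088, 0.001], [0.001, 0.002, -1.0]]
wrist_force: [0.9, 0.8, -0.5]
finger_gap: 0.325
```

```bash
python3 go.py .402 -.217 .058 -.087; python3 -c "
from h import *
p=snap('wrist','w10.png'); print(proj(p,(.402,-.217,.055)))"
```

```text
cm [-0.11  0.02  7.49] rv [ 0.0016 -0.0008 -0.0014] gap 27.7 j [-0.4974  0.2409  2.0841  0.0019  0.8155 -0.4102] F [ 0.8706  0.8168 -0.5011] t 37.35
(np.float64(318.9720165477692), np.float64(261.3029875453406))
```

View pics/w10.png

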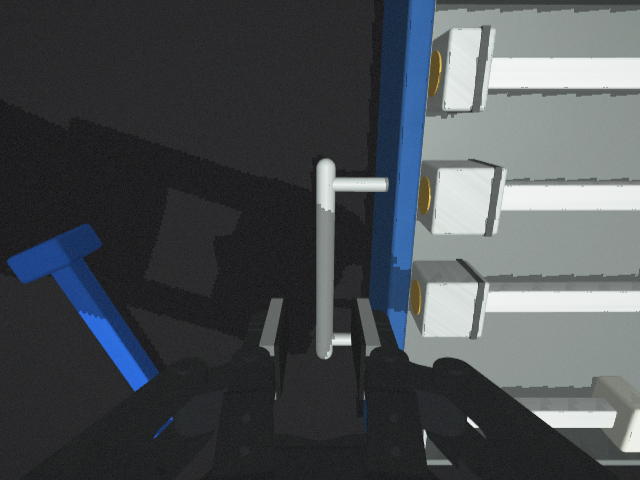

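The wrist view shows B's white end at (617,405), nearer the front than expected; checking again with the scene cameras before closing.

```bash
python3 -c "
from h import *
p=snap('side','d17.png');q=snap('scene','s17.png');a=np.hstack([cv2.resize(p['color'][80:220,240:360],(400,467)),cv2.resize(q['color'][130:260,160:290],(400,400+67))]);cv2.imwrite('pics/m17.png',a)"
```

```text
(no output)
```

View pics/m17.png

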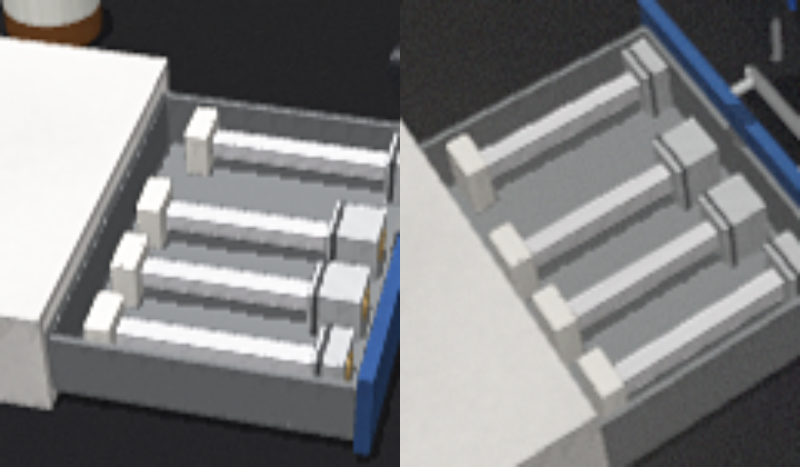

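The outside views show B unchanged and flat, so it was only perspective. Gripping the handle.

Call:
jog_arm([
  [0.68,0,0,3,0,0,0],
  [0.68,0,0,5,0,0,0],
  [0.68,0,0,6.5,0,0,0],
  [0.68,0,0,7.3,0,0,0],
  [0.68,0,0,7.3,0,0,0],
])

```text
time: 38.0
tcp_pos: [0.4022, -0.216, 0.0597]
ee_rot: [[0.086, 0.996, 0.002], [0.996, -0.086, 0.0], [0.0, 0.002, -1.0]]
wrist_force: [-0.5, -0.2, 0.4]
finger_gap: 0.319
```

Call:
jog_arm([
  [0.85,0,0,0,0,0,0],
  [1,0,0,0,0,0,0],
  [1,0,0,0,0,0,0],
  [1,0,0,0,0,0,0],
  [1,0,0,0,0,0,0],
])

```text
time: 38.5
tcp_pos: [0.4032, -0.2166, 0.061]
ee_rot: [[0.086, 0.996, 0.005], [0.996, -0.086, -0.001], [-0.0, 0.005, -1.0]]
wrist_force: [0.4, 2.1, 6.0]
finger_gap: 0.095
```

Call:
jog_arm([
  [1,0,0.4,0,0,0,0],
  [1,0,1.2,0,0,0,0],
  [1,0,2.4,0,0,0,0],
  [1,0,3.8,0,0,0,0],
  [1,0,5.2,0,0,0,0],
])

```text
time: 39.0
tcp_pos: [0.4547, -0.2213, 0.061]
ee_rot: [[0.086, 0.996, 0.003], [0.996, -0.086, -0.001], [-0.001, 0.004, -1.0]]
wrist_force: [-2.7, -3.1, 4.5]
finger_gap: 0.096
```

Call:
jog_arm([
  [1,0,1.5,0,0,0,0],
  [1,0,3,0,0,0,0],
  [1,0,4.5,0,0,0,0],
  [1,0,6,0,0,0,0],
  [1,0,7.5,0,0,0,0],
])

```text
time: 39.5
tcp_pos: [0.5293, -0.2282, 0.0611]
ee_rot: [[0.086, 0.996, 0.003], [0.996, -0.086, -0.001], [-0.001, 0.003, -1.0]]
wrist_force: [-2.2, -5.3, 1.7]
finger_gap: 0.097
```

Call:
jog_arm([
  [1,0,1.5,0,0,0,0],
  [1,0,3,0,0,0,0],
  [1,0,4.4,0,0,0,0],
  [1,0,5.6,0,0,0,0],
  [1,0,6.6,0,0,0,0],
])

```text
time: 40.0
tcp_pos: [0.5951, -0.2343, 0.0611]
ee_rot: [[0.086, 0.996, 0.003], [0.996, -0.086, -0.002], [-0.002, 0.003, -1.0]]
wrist_force: [-2.4, -5.5, 1.2]
finger_gap: 0.099
```

Call:
jog_arm([
  [1,0,0.8,0,0,0,0],
  [1,0,1.5,0,0,0,0],
  [1,0,2.1,0,0,0,0],
  [1,0,2.6,0,0,0,0],
  [1,0,2.9,0,0,0,0],
])

```text
time: 40.5
tcp_pos: [0.6237, -0.2369, 0.0611]
ee_rot: [[0.086, 0.996, 0.003], [0.996, -0.086, -0.002], [-0.002, 0.003, -1.0]]
wrist_force: [-3.0, -7.3, 0.7]
finger_gap: 0.094
```

Call:
jog_arm([
  [1,0,0.2,0,0,0,0],
  [1,0,0.3,0,0,0,0],
  [1,0,0.4,0,0,0,0],
  [1,0,0.5,0,0,0,0],
])

```text
time: 40.9
tcp_pos: [0.6265, -0.2371, 0.061]
ee_rot: [[0.086, 0.996, -0.001], [0.996, -0.086, -0.001], [-0.001, -0.001, -1.0]]
wrist_force: [-12.2, -6.4, 8.6]
finger_gap: 0.094
```

Call:
jog_arm([
  [1,0,0.2,0,0,0,0],
  [1,0,0.3,0,0,0,0],
  [1,0,0.3,0,0,0,0],
])

```text
time: 41.2
tcp_pos: [0.6266, -0.2372, 0.061]
ee_rot: [[0.086, 0.996, -0.006], [0.996, -0.086, -0.0], [-0.001, -0.006, -1.0]]
wrist_force: [-20.0, -5.5, 14.7]
finger_gap: 0.096
```

Call:
jog_arm([
  [1,0,-0.2,0,0,0,0],
  [0.68,0,-0.3,0,0,0,0],
  [0.68,0,-0.4,0,0,0,0],
  [0.68,0,-0.5,0,0,0,0],
  [0.68,0,-0.5,-2,0,0,0],
])

```text
time: 41.7
tcp_pos: [0.6248, -0.2348, 0.0784]
ee_rot: [[0.086, 0.996, -0.001], [0.996, -0.086, 0.002], [0.001, -0.001, -1.0]]
wrist_force: [0.1, 0.8, 0.2]
finger_gap: 0.321
```

Call:
jog_arm([
  [0.68,0,0,-4,0,0,0],
  [0.68,0,0,-8,0,0,0],
  [0.68,0,-4,-12,0,0,0],
  [0.5,0,-9,-14,0,0,0],
  [0.5,0,-14,-14,0,0,0],
])

```text
time: 42.2
tcp_pos: [0.4965, -0.2248, 0.2225]
ee_rot: [[0.085, 0.996, 0.008], [0.996, -0.085, -0.002], [-0.002, 0.008, -1.0]]
wrist_force: [0.1, -0.6, -0.5]
finger_gap: 0.499
```

Call:
jog_arm([
  [0.4,15,-5,0,0,0,0],
  [0.4,15,-5,0,0,0,0],
  [0.4,15,-5,0,0,0,0],
  [0.4,15,-5,0,0,0,0],
  [0.4,15,-5,0,0,0,0],
])

```text
time: 42.7
tcp_pos: [0.4588, -0.0694, 0.2199]
ee_rot: [[0.083, 0.997, 0.004], [0.997, -0.083, -0.0], [0.0, 0.004, -1.0]]
wrist_force: [0.7, -1.3, -0.2]
finger_gap: 0.598
```

```bash
python3 -c "
from h import *
p=snap('side','d18.png');q=snap('scene','s18.png');a=np.hstack([cv2.resize(p['color'][80:220,200:340],(400,400)),cv2.resize(q['color'][130:270,130:270],(400,400))]);cv2.imwrite('pics/m18.png',a)
for th in('specimen_jar','beaker','amber_bottle','wash_bottle'):
    m=arm.masks_of(p,th)[0]['box']; print(th,ray(p,(m[0]+m[2])/2,m[3]-8,0))
print(arm.get_state()['wrist_force'],arm.get_state()['time'])"
```

```text
specimen_jar [0.5272 0.2574 0.    ]
beaker [0.7753 0.0998 0.    ]
amber_bottle [0.7714 0.218  0.    ]Traceback (most recent call last):
  File "<string>", line 5, in <module>
    m=arm.masks_of(p,th)[0]['box']; print(th,ray(p,(m[0]+m[2])/2,m[3]-8,0))
      ~~~~~~~~~~~~~~~~~~^^^
IndexError: list index out of range
```

View pics/m18.png

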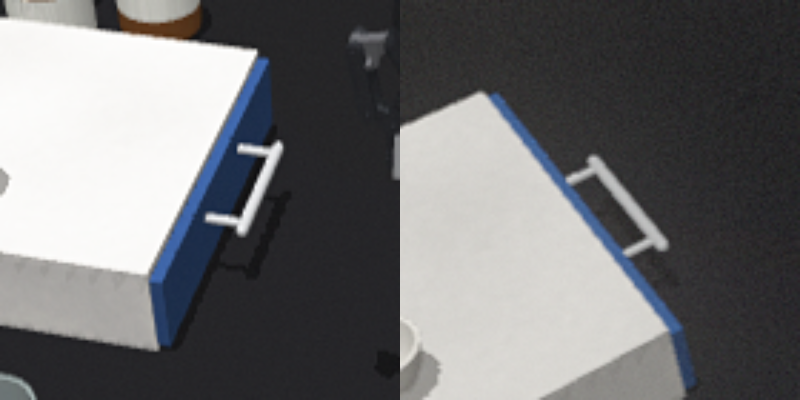

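View pics/s18.png

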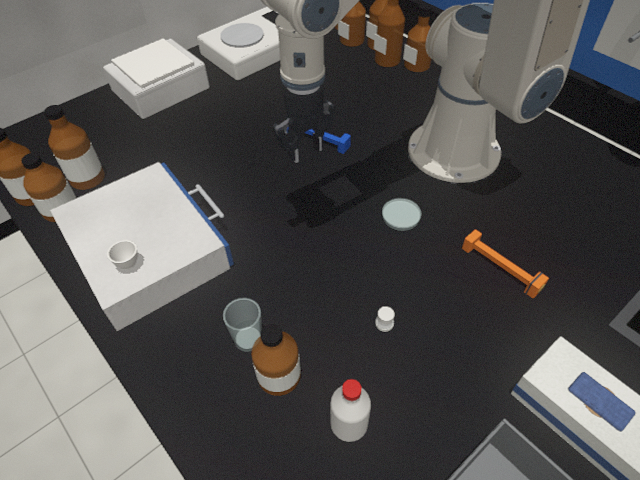

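Drawer shut flush against the unit. A quick pixel comparison of the bystanders, then sign-off.

```bash
python3 -c "
from h import *
a=cv2.imread('pics/scene0.png').astype(int);b=cv2.imread('pics/s18.png').astype(int)
for n,(l,t,r,d) in dict(jar=(374,306,397,334),beaker=(223,296,262,352),amber=(254,324,300,395),wash=(331,380,372,444),cup=(105,238,142,272),orange=(460,228,550,298)).items():
    A=a[t:d,l:r].sum(2).astype(np.float32);B=b[t:d,l:r].sum(2).astype(np.float32); print(n,np.abs(A-B).mean()/3,cv2.phaseCorrelate(A,B)[0])
print(arm.get_state()['time'],arm.get_state()['wrist_force']); print(arm.sign_off())"
```

```text
jar 6.957557 (-0.2402886710093135, 0.17560302411817652)
beaker 2.344475 (-0.04274231907261594, -0.02612880102955728)
amber 2.8320065 (-0.058476848013459204, -0.0323401999267503)
wash 2.0813007 (0.41954048171369607, 0.02476347986645422)
cup 1.2201908 (0.020314278516547546, -0.01729571302359645)
orange 4.713016 (-0.004991164049897634, -0.021085373691327902)
43.0 [-0.9481  0.0091  0.104 ]
the job is handed in; nothing more can be done
None
```

All four probes are in the drawer and it is shut. I handed the job in at 43 s with the robot clear of everything. I pulled the drawer to its stop, picked each probe up at its balance point and laid it flat with its head to the front, then pushed the drawer in until it met its stop (224 mm of travel).

**Final checks:**
- **Before closing:** both outside cameras showed the four probes flat, side by side and none stacked.
- **After closing:** the drawer front sits flush with the unit. The jar, beaker, bottles and orange look-alike moved less than 0.5 pixel between the first and last pictures. I did not run that comparison on the blue look-alike, but the arm never came near it.

**Irregularities:**
- **Knocked probe:** the first probe I placed shifted about 35 mm towards the drawer's far wall and front. The shift showed up after I had released the second probe; I took it for the announced knock. It still lay flat, lengthwise and head to the front, so I left it there.
- **Misleading wrist picture:** one wrist view seemed to show that probe out of place, but fresh outside views showed it had not moved.
- **Missed detection:** the network did not find the wash bottle in the last side picture, so I checked it by pixel comparison instead.

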